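Stock the tape carrier and stow it under the bench shelf

ROBOT

A 6-joint arm with a two-finger parallel gripper is mounted at the origin on the work surface. World frame = base frame: x ahead of the robot, y to its left, z up, the work surface at z = 0. Lengths are in m, angles in rad, forces in N, time in s.
With the tool pointing down it reaches from about 0.35 to 0.975 m from the base axis. Payload 4.9 kg.
Tool frame: the origin (TCP) lies at the very end of the fingers, on their centre line; the grasp point (between the pads) lies 19 mm behind it; x points along the fingers, y is the direction in which the jaws open and shut, and the axes are right-handed (so a half turn about x gives the same grasp; the last joint's range is limited). The gripper opens to 85 mm and grips with 20 to 120 N. Pads are 22 mm wide; open, the fingers measure 114 mm over their backs; the gripper's body (76 mm by 85 mm) begins 54 mm behind the grasp point. The pads swing forward as they close: fully open they stand 13 mm farther back than shut.
Start: joints at [-1.326, 0.053, 1.613, -0, 1.476, -0.119], TCP at [0.222, -0.584, 0.231] pointing down, gripper open.
Joint ranges: [-3.01, 3.01], [-1.01, 2.22], [0.06, 2.58], [-1.02, 4.17], [0.09, 2.62], [-3.14, 3.14]. Speed limits (rad/s): [2.57, 2.57, 3.14, 3.14, 3.14, 3.14].

INTERFACE

Orientations are given as a unit quaternion [w, x, y, z].
In Python, from plant import manip gives the robot as it stands.
- The arm moves only by the tool play_rows, never from a script. Its argument "plan" is a list of rows, each a list of 5 numbers: the shift along the tool's x, y, z in mm, then the turn about the tool's x in rad, then the closure, from -1 (fully open) to 1 (shut). A call has 1 to 8 rows; each row is the pose to reach, as a shift and turn from the pose commanded when the call began, along the tool's axes at that moment; what a row does not reach only later rows make up. A row lasts 1/8 s, in which the tool goes at most 62.5 mm and 10.7 degrees, less where a joint would pass 70% of its speed; a pose out of reach is approached as far as the arm can. A call with a gripper value outside its range is refused whole. The fingers move at their own pace and stop on an object; the grip force is fixed at half the most. Time passes only in rows, so rows that repeat a pose let the fingers close. It gives the time, the measured TCP pose, the force and the opening at its end, in the units of the state.
- manip.state(): the state, without advancing time (a new reading comes with each control period).
- manip.grab_frame(name): name is "side" or "top"; returns a dict with "img" (400x640x3 uint8, red, green, blue), "range_z" (400x640 float32, m along the optical axis (not along the pixel's ray), 0 where there is no reading), "fx", "fy", "cx", "cy" (pixels), "k1" (the pictures are not rectified: a ray, as slopes to the right and down, at radius r is drawn at 1 + k1 r^2 times it, then the intrinsics apply), "origin" and "rotation" of the camera in the world. Camera axes: x right, y up, looking along -z (the intrinsics and any distortion apply to the point x, -y, -z); pixel columns grow to the right and rows downward; lengths in m; the calibration is good to about 2 mm. A picture is of the moment at which its call begins.
- manip.job_done(): hands the job in, once; it reports no verdict.
The state is a dict: "time": time; "joint_pos": joint angles; "joint_vel": joint speeds; "joint_efforts": joint torques, N m; "tool_pos": TCP position; "tool_rot": TCP orientation; "contact_force": force on the tool from outside, world axes, zero at the start; "ft_torque": the same for the moment, N m; "gripper_width": opening from 0.0 (shut) to 1.0 (fully open).
Only numpy, scipy, OpenCV 4.12 (cv2) and the standard library are available. Lean on these libraries where they do the work, as an engineer would, in place of code of your own. Each camera call takes 0.05 s, during which the arm holds its last target. There are 200 camera calls.

TASK

Take every tape roll out of the bench chest, sliding its clear cover panels one over the other to get at them, and set each roll flat down on its own spindle of the low carrier; leave both panels shut. When all the rolls are on, slide the carrier along the bench, without lifting it, under the low shelf until it is fully home against the back and its front edge is flush with the shelf's, keeping carrier and rolls clear of the underside of the shelf. Leave the other things on the bench where they are.

Things in the scene. Friction and masses are not known exactly. Their poses are not given: they have to be found in the camera images.
- carrier: the low roll carrier, loose on the bench: a flat wooden base 100 mm deep (its x) x 280 mm wide (its y) x 12 mm thick with four upright steel spindles in one row along its y, and a black upright handle fin in front (-x). Mass about 0.35 kg. Origin at the centre of the base's underside; its front edge is 50 mm to -x of it; its front roughly faces the robot, its back (+x) goes under the shelf first
- carrier_handle (a point): the carrier's handle fin, a point 33 mm above the bench and 40 mm in front of the front edge: the fin is 12 mm thick (carrier y), 44 mm long (carrier x) and stands on a flat foot plate 30 mm wide, from 9 to 53 mm above the bench. To be pinched from above with the fingers closing along carrier y, or pushed
- spindle0 (a point): foot of spindle 0 of the carrier, on top of the base (12 mm above the bench), axes as the carrier; spindles stand at carrier y = -105, -35, 35, 105 mm (0 to 3), are 16 mm thick with a rounded end and 34 mm tall, 70 mm apart. Any roll may go on any spindle, one each
- spindle1 (a point): foot of spindle 1 of the carrier, on top of the base (12 mm above the bench), axes as the carrier; spindles stand at carrier y = -105, -35, 35, 105 mm (0 to 3), are 16 mm thick with a rounded end and 34 mm tall, 70 mm apart. Any roll may go on any spindle, one each
- spindle2 (a point): foot of spindle 2 of the carrier, on top of the base (12 mm above the bench), axes as the carrier; spindles stand at carrier y = -105, -35, 35, 105 mm (0 to 3), are 16 mm thick with a rounded end and 34 mm tall, 70 mm apart. Any roll may go on any spindle, one each
- spindle3 (a point): foot of spindle 3 of the carrier, on top of the base (12 mm above the bench), axes as the carrier; spindles stand at carrier y = -105, -35, 35, 105 mm (0 to 3), are 16 mm thick with a rounded end and 34 mm tall, 70 mm apart. Any roll may go on any spindle, one each
- roll0_c (a point): centre (half-way up) of a plain grey tape roll, 50 mm outside diameter, 26 mm bore, 30 mm high, 60 g, loose; z is the roll's axis. It starts lying flat on the floor of the chest's left compartment, or is absent. All rolls are alike and may go on either way up
- roll1_c (a point): centre (half-way up) of a plain grey tape roll, 50 mm outside diameter, 26 mm bore, 30 mm high, 60 g, loose; z is the roll's axis. It starts lying flat on the floor of the chest's left compartment, or is absent. All rolls are alike and may go on either way up
- roll2_c (a point): centre (half-way up) of a plain grey tape roll, 50 mm outside diameter, 26 mm bore, 30 mm high, 60 g, loose; z is the roll's axis. It starts lying flat on the floor of the chest's right compartment, or is absent. All rolls are alike and may go on either way up
- roll3_c (a point): centre (half-way up) of a plain grey tape roll, 50 mm outside diameter, 26 mm bore, 30 mm high, 60 g, loose; z is the roll's axis. It starts lying flat on the floor of the chest's right compartment, or is absent. All rolls are alike and may go on either way up
- chest: the bench chest, fixed, of wood: 206 mm (its x) x 400 mm (its y), walls 8 mm thick ending 60 mm above the bench; origin at the centre of its underside. Inside, its floor is 22 mm above the bench; the left compartment spans chest y = 45 to 192 mm, the right one y = -192 to -45 mm, both x = -95 to 95 mm; between them lies a solid bridge 90 mm wide, level with the walls
- upper_panel (a joint): slide of the upper clear cover panel (200 mm long, 5 mm thick, its top 73 mm above the bench) that covers the left compartment: 0 m shut; it grows as the panel moves along chest -y over the lower panel, 0.16 m fully open. Friction about 1.2 N, stays where it is left; may start a little ajar
- upper_panel_handle (a point): middle of the upper panel's handle: an upright aluminium bar 12 mm thick (chest y), 70 mm long (chest x), from 73 to 103 mm above the bench, near the panel's outer end; moves with the panel. Pinch it from above with the fingers closing along chest y, or push its side
- lower_panel (a joint): slide of the lower clear cover panel (200 mm long, 5 mm thick, its top 66 mm above the bench) that covers the right compartment: 0 m shut; it grows as the panel moves along chest +y beneath the upper panel, 0.16 m fully open. Friction about 1.2 N, stays where it is left; may start a little ajar
- lower_panel_handle (a point): middle of the lower panel's handle: as the other, 12 mm thick, 70 mm long, from 66 to 102 mm above the bench; when the lower panel is fully open it stands 14 mm clear of the edge of the shut upper panel (top 73 mm above the bench)
- shelf_mouth (a point): middle of the front edge of the low bench shelf, at bench level, axes as the shelf (x points inwards, away from the robot; y along the front edge). The bay under the shelf is 332 mm wide between two end blocks, 64 mm high and 103 mm deep to a back panel that stops the carrier; the fixed shelf board above has its front edge over this point, is 140 mm deep, 370 mm wide and 16 mm thick, with tins and a box standing on it up to 90 mm high, 60 mm or more behind the front edge
- overhang: the shelf board over the bay, fixed to the shelf; origin at its underside above shelf_mouth, 64 mm above the bench
- paint_tin: bystander: large paint tin, 84 mm across, 100 mm tall, origin at the centre of its base
- screw_jar: bystander: glass jar, 60 mm across, 80 mm tall, origin at the centre of its base
- glue: bystander: glue bottle, 52 mm across, 170 mm tall, origin at the centre of its base
- hammer: bystander: hammer lying on the bench, 280 mm long
- screwdriver: bystander: screwdriver lying on the bench, 150 mm long
- offcut: bystander: wood offcut, 50 x 140 x 35 mm
- filler_tin: bystander: small tin, 72 mm across, 75 mm tall, origin at the centre of its base

How it is judged:
On the way, in this order (a step that is already met when the one before it is completed fails the run):
1. a cover panel has been slid open, past 100 mm (value of joint any of upper_panel, lower_panel above 0.1 m), for 0.1 s.
2. every roll lies flat on a spindle of the carrier, which is still out in front of the shelf ((horizontal distance between roll0_c and spindle0 below 0.008 m or horizontal distance between roll0_c and spindle1 below 0.008 m or horizontal distance between roll0_c and spindle2 below 0.008 m or horizontal distance between roll0_c and spindle3 below 0.008 m) and z of roll0_c in the frame of carrier between 0.022 and 0.032 m and angle between the z axis of each of roll0_c, roll1_c, roll2_c, roll3_c and the z axis of carrier, either way round below 0.12 rad and (horizontal distance between roll1_c and spindle0 below 0.008 m or horizontal distance between roll1_c and spindle1 below 0.008 m or horizontal distance between roll1_c and spindle2 below 0.008 m or horizontal distance between roll1_c and spindle3 below 0.008 m) and z of roll1_c in the frame of carrier between 0.022 and 0.032 m and (horizontal distance between roll2_c and spindle0 below 0.008 m or horizontal distance between roll2_c and spindle1 below 0.008 m or horizontal distance between roll2_c and spindle2 below 0.008 m or horizontal distance between roll2_c and spindle3 below 0.008 m) and z of roll2_c in the frame of carrier between 0.022 and 0.032 m and (horizontal distance between roll3_c and spindle0 below 0.008 m or horizontal distance between roll3_c and spindle1 below 0.008 m or horizontal distance between roll3_c and spindle2 below 0.008 m or horizontal distance between roll3_c and spindle3 below 0.008 m) and z of roll3_c in the frame of carrier between 0.022 and 0.032 m and x of carrier in the frame of shelf_mouth below 0 m), for 0.2 s.
At the end, for the whole second after the job is handed in: Every roll present is on a spindle (within 8 mm of its axis, within 5 mm of fully down, flat), the carrier stands on the bench in the bay with its front edge at most 8 mm proud of the shelf's front edge and square to it within 0.09 rad, and both panels are shut within 10 mm; all at rest ((horizontal distance between roll0_c and spindle0 below 0.008 m or horizontal distance between roll0_c and spindle1 below 0.008 m or horizontal distance between roll0_c and spindle2 below 0.008 m or horizontal distance between roll0_c and spindle3 below 0.008 m) and z of roll0_c in the frame of carrier between 0.022 and 0.032 m and angle between the z axis of each of roll0_c, roll1_c, roll2_c, roll3_c and the z axis of carrier, either way round below 0.12 rad and (horizontal distance between roll1_c and spindle0 below 0.008 m or horizontal distance between roll1_c and spindle1 below 0.008 m or horizontal distance between roll1_c and spindle2 below 0.008 m or horizontal distance between roll1_c and spindle3 below 0.008 m) and z of roll1_c in the frame of carrier between 0.022 and 0.032 m and (horizontal distance between roll2_c and spindle0 below 0.008 m or horizontal distance between roll2_c and spindle1 below 0.008 m or horizontal distance between roll2_c and spindle2 below 0.008 m or horizontal distance between roll2_c and spindle3 below 0.008 m) and z of roll2_c in the frame of carrier between 0.022 and 0.032 m and (horizontal distance between roll3_c and spindle0 below 0.008 m or horizontal distance between roll3_c and spindle1 below 0.008 m or horizontal distance between roll3_c and spindle2 below 0.008 m or horizontal distance between roll3_c and spindle3 below 0.008 m) and z of roll3_c in the frame of carrier between 0.022 and 0.032 m and x of carrier in the frame of shelf_mouth between 0.042 and 0.062 m and y of carrier in the frame of shelf_mouth between -0.035 and 0.035 m and angle between the x axis of carrier and the x axis of shelf_mouth, either way round below 0.09 rad and height (world z) of carrier below 0.006 m and angle between carrier's own z axis and vertical below 0.05 rad and linear speed of carrier below 0.02 m/s and value of joint each of upper_panel, lower_panel below 0.01 m); the robot touches nothing.
It fails at once if the carrier or a roll strikes the shelf board while going under it (over 3 N) (contact force between carrier and overhang above 3 N or (contact force between roll0 and overhang above 3 N and height (world z) of roll0_c below 0.064 m) or (contact force between roll1 and overhang above 3 N and height (world z) of roll1_c below 0.064 m) or (contact force between roll2 and overhang above 3 N and height (world z) of roll2_c below 0.064 m) or (contact force between roll3 and overhang above 3 N and height (world z) of roll3_c below 0.064 m)).
It fails at once if the carrier is lifted off the bench (over 30 mm) or tipped (height (world z) of carrier above 0.03 m or angle between carrier's own z axis and vertical above 0.3 rad).
It fails at once if another thing on the bench is shifted by more than 40 mm (distance of any of paint_tin, screw_jar, glue, hammer, screwdriver, offcut, filler_tin from where it was at the start of the episode above 0.04 m).
Of roll0, roll1, roll2, roll3 only 3 to 4 are there at a start; the rules pass over those that are not, and their reading is None.
At some moment in a run one of roll0, roll1, roll2, roll3 may be knocked a few centimetres aside while the robot is not near it.
Once in a run the grip may slacken for a moment while it holds something.
It also fails if it takes over 210 s, if anything falls off the work surface, if the arm or the gripper's body presses on something with over 40 N, if the wrist force passes 120 N, or if a joint passes its speed limit or range.

## Working session

There is one attempt and no reset: what is moved stays moved. The work goes in short steps, Python scripts to look and compute and a tool call to move; the robot and the scene stay as the last step left them, time stands still between calls to the robot, and variables do not carry over. Pictures are saved under pics/ and viewed, about 12 in all and at most 16, crops included, and the job is handed in when it is done.

Besides the shell and the picture viewer there is one more tool, called after ">>>" as a command line: name --pt "numbers of a row" for each row, then --argument value for the rest. play_rows: Moves the arm, as the interface text tells. Its arguments: {"type":"object","properties":{"plan":{"type":"array"}},"required":["plan"]}

```bash
ls; mkdir -p pics
cat > h.py <<'E'
import numpy as np, cv2
from plant import manip
def grab(n):
    return manip.grab_frame(n)
def save(f,name,crop=None,scale=1):
    im=cv2.cvtColor(f["img"],cv2.COLOR_RGB2BGR)
    if crop: x0,y0,x1,y1=crop; im=im[y0:y1,x0:x1]
    if scale!=1: im=cv2.resize(im,None,fx=scale,fy=scale,interpolation=cv2.INTER_CUBIC)
    cv2.imwrite("pics/"+name,im)
def rays(f,uv):
    uv=np.asarray(uv,float).reshape(-1,2)
    d=(uv-[f["cx"],f["cy"]])/[f["fx"],f["fy"]]
    u=d.copy()
    for _ in range(20): u=d/(1+f["k1"]*(u**2).sum(1,keepdims=True))
    r=np.c_[u[:,0],-u[:,1],-np.ones(len(u))]
    return r@R(f).T
def R(f):
    r=np.array(f["rotation"],float)
    if r.size==9: return r.reshape(3,3)
    from scipy.spatial.transform import Rotation as Q
    return Q.from_quat([r[1],r[2],r[3],r[0]]).as_matrix()
def onz(f,uv,z):
    o=np.array(f["origin"]); d=rays(f,uv)
    return o+d*((z-o[2])/d[:,2])[:,None]
def cloud(f):
    h,w=f["range_z"].shape
    v,u=np.mgrid[:h,:w]
    d=rays(f,np.c_[u.ravel(),v.ravel()])
    return (np.array(f["origin"])+d*f["range_z"].ravel()[:,None]).reshape(h,w,3)
def proj(f,P):
    p=(np.asarray(P,float).reshape(-1,3)-np.array(f["origin"]))@R(f)
    s=np.c_[p[:,0],-p[:,1]]/(-p[:,2:3])
    s=s*(1+f["k1"]*(s**2).sum(1,keepdims=True))
    return s*[f["fx"],f["fy"]]+[f["cx"],f["cy"]]
E
python3 - <<'E'
from h import *
for n in("top","side"):
    f=grab(n); save(f,n+"0.png"); print(n,{k:np.round(f[k],4).tolist() for k in("fx","fy","cx","cy","k1","origin","rotation")})
s=manip.state(); print(s)
E
```

```text
pics
top {'fx': 372.3448, 'fy': 372.3448, 'cx': 317.6845, 'cy': 204.4549, 'k1': 0.0035, 'origin': [0.3186, -0.0384, 1.0516], 'rotation': [-0.6406, -0.069, 0.0766, 0.7609]}
side {'fx': 489.5274, 'fy': 489.5274, 'cx': 319.8166, 'cy': 192.9992, 'k1': -0.0859, 'origin': [0.362, 1.0561, 0.9648], 'rotation': [-0.0612, -0.0322, 0.4334, 0.8985]}
{'time': 0.1, 'joint_pos': array([-1.32600022e+00,  5.32793362e-02,  1.61414144e+00,  1.26812687e-05,
        1.47602782e+00, -1.19001210e-01]), 'joint_vel': array([ 0.00133273, -0.00250491, -0.00240256,  0.00014565,  0.00172354,
        0.00053079]), 'joint_efforts': array([ 6.40946673e-04, -3.94899523e+01, -3.71365035e+01, -5.68546955e-05,
        3.90487723e-03, -1.19419408e-06]), 'tool_pos': array([ 0.22225631, -0.58354296,  0.23020222]), 'tool_rot': array([-0.12725803, -0.69540392, -0.12856834,  0.6954775 ]), 'contact_force': array([ 0.51254462, -0.34280687,  0.76924055]), 'ft_torque': array([ 0.02317653, -0.0266155 , -0.03393412]), 'gripper_width': 1.0008441211406434}
```

```bash
ls pics
```

```text
side0.png
top0.png
```

View pics/top0.png

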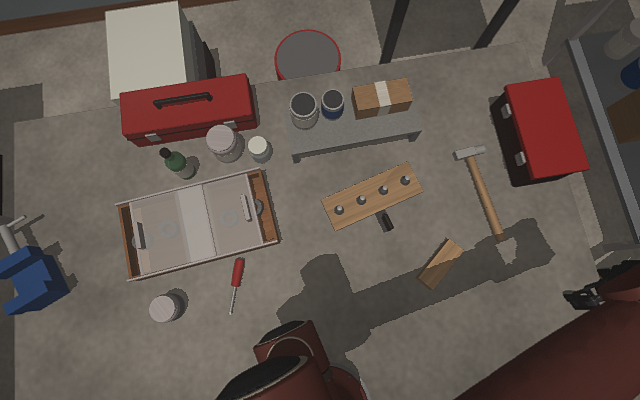

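View pics/side0.png

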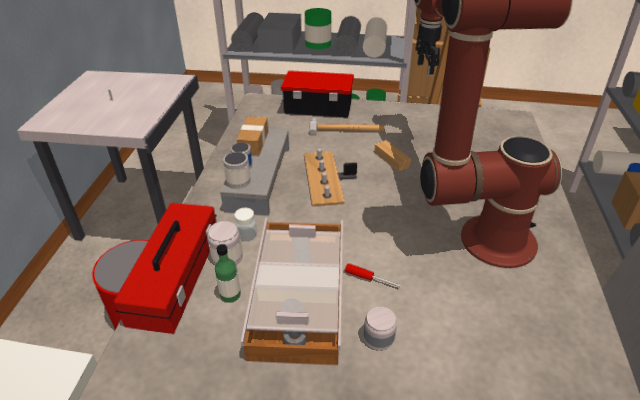

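Run:
```python
from h import *
ft=grab("top");fs=grab("side")
a=ft["img"][160:290,105:290];b=fs["img"][210:370,235:355]
A=cv2.resize(a,None,fx=4,fy=4,interpolation=cv2.INTER_CUBIC)
save(ft,"topc.png",(105,160,290,290),4)
save(fs,"sidec.png",(235,205,355,370),3.5)
C=cloud(ft);Cs=cloud(fs)
for uv in [(139,236),(246,207),(127,240),(257,205),(170,228),(233,215),(372,196),(340,210),(386,222),(353,150),(300,140)]:
    print(uv,C[uv[1],uv[0]].round(3))
```

```text
(139, 236) [0.512 0.399 0.103]
(246, 207) [0.541 0.119 0.102]
(127, 240) [0.518 0.457 0.05 ]
(257, 205) [0.554 0.098 0.049]
(170, 228) [0.526 0.331 0.073]
(233, 215) [0.534 0.163 0.064]
(372, 196) [ 0.532 -0.225  0.014]
(340, 210) [ 0.502 -0.125  0.042]
(386, 222) [ 0.447 -0.242  0.049]
(353, 150) [ 0.682 -0.2   -0.001]
(300, 140) [ 0.707 -0.049  0.082]
```

View pics/topc.png

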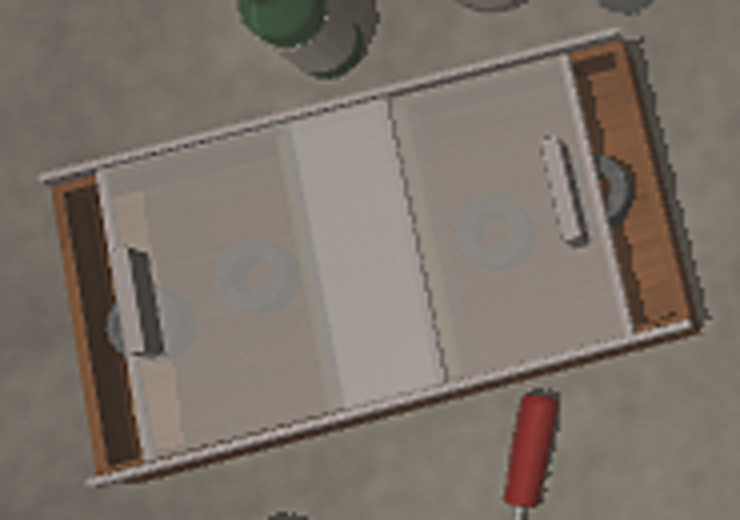

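View pics/sidec.png

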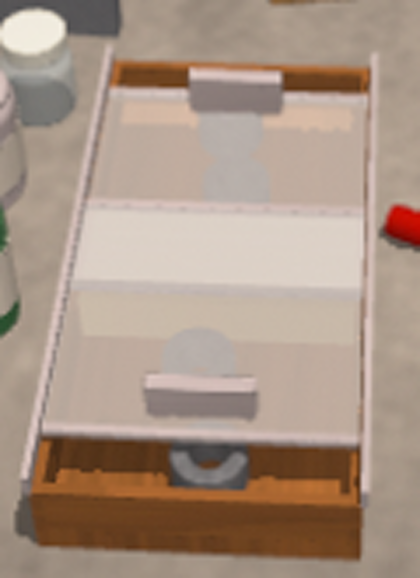

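```bash
cat > m.py <<'E'
from h import *
def med(P): return np.median(P,0)
def rect(P):
    (c,(w,h),a)=cv2.minAreaRect((P[:,:2]*1000).astype(np.float32)); return np.array(c)/1000,(w,h),a
def sel(C,zr,xr,yr):
    m=(C[...,2]>zr[0])&(C[...,2]<zr[1])&(C[...,0]>xr[0])&(C[...,0]<xr[1])&(C[...,1]>yr[0])&(C[...,1]<yr[1]); return C[m]
E
python3 - <<'E'
from m import *
for n in("top","side"):
    f=grab(n);C=cloud(f);print(n)
    for nm,y in(("up",(.33,.45)),("lo",(.07,.17))):
        P=sel(C,(.092,.112),(.42,.62),y); print(nm,len(P),med(P).round(4),rect(P), P[:,2].std().round(4))
    print("bridge/chest",rect(sel(C,(.05,.085),(.38,.68),(.03,.49))))
    B=sel(C,(.006,.018),(.42,.62),(-.38,-.06)); hsv=cv2.cvtColor(f["img"],cv2.COLOR_RGB2HSV)
    m=(hsv[...,1]>90)&(C[...,2]>.004)&(C[...,2]<.03)&(abs(C[...,0]-.52)<.1)&(abs(C[...,1]+.22)<.17)
    m=cv2.morphologyEx(m.astype(np.uint8),cv2.MORPH_OPEN,np.ones((3,3)))
    cs=max(cv2.findContours(m,0,2)[0],key=cv2.contourArea).reshape(-1,2)
    X=onz(f,cs,.012); print("carrier",rect(X))
    S=sel(C,(.03,.06),(.4,.62),(-.38,-.06))
    print("tall",len(S))
    q=np.float32(S[:,:2]*1000)
    g=[]
    for p in q:
        for h in g:
            if np.linalg.norm(p-np.mean(h,0))<25: h.append(p);break
        else: g.append([p])
    for h in g: print("   ",np.mean(h,0).round(1),len(h))
    # shelf board top z=.080
    S=sel(C,(.074,.088),(.6,.95),(-.46,.05)); print("shelf",len(S),rect(S))
uv=np.array([(142,240),(169.25,228.75),(228.5,218),(256.3,207.5)])
f=grab("top");print("rolls",onz(f,uv,.052).round(4).tolist())
print("rail ends",onz(f,np.array([(40,180),(90,483),(615,35),(690,325)])/4+[105,160],.075).round(4).tolist())
from scipy.spatial.transform import Rotation as Q
r=manip.state()["tool_rot"];print(Q.from_quat([r[1],r[2],r[3],r[0]]).as_matrix().round(3))
E
```

```text
top
up 172 [0.5163 0.4033 0.102 ] (array([0.51715472, 0.40558069]), (69.5956039428711, 13.488243103027344), 6.1116132736206055) 0.0034
lo 134 [0.5413 0.1221 0.1013] (array([0.54342334, 0.12266283]), (71.1572036743164, 12.048354148864746), 5.264218807220459) 0.0025
bridge/chest (array([0.55253217, 0.26657632]), (258.9073181152344, 401.44464111328125), 5.114439010620117)
carrier (array([ 0.53449292, -0.22513361]), (98.98162078857422, 277.1143798828125), 14.547438621520996)
tall 219
    [ 560.1 -325.7] 33
    [ 542.9 -258.4] 29
    [ 525.2 -190.8] 30
    [ 507.7 -123.8] 28
    [ 447.5 -246.8] 99
shelf 3900 (array([ 0.74425623, -0.16798343]), (142.09860229492188, 436.6733703613281), 1.0057072639465332)
side
up 216 [0.5168 0.41   0.1009] (array([0.51829114, 0.40751346]), (67.55400085449219, 16.030630111694336), 5.182342052459717) 0.0033
lo 150 [0.5447 0.1262 0.1001] (array([0.5450874 , 0.12360198]), (68.9122543334961, 19.39453125), 1.3969935178756714) 0.0034
bridge/chest (array([0.55442059, 0.26586508]), (258.44580078125, 407.50531005859375), 5.251296043395996)
carrier (array([ 0.53446521, -0.21885977]), (101.21295928955078, 283.3977355957031), 14.51675796508789)
tall 204
    [ 562.9 -321.9] 22
    [ 544.8 -254.6] 26
    [ 449.2 -242.5] 96
    [ 471.2 -243. ] 2
    [ 526.9 -186.8] 25
    [ 510.9 -120.9] 33
shelf 1723 (array([ 0.74239478, -0.16961327]), (437.1333312988281, 139.43161010742188), 89.85807037353516)
rolls [[0.5107, 0.416, 0.052], [0.5287, 0.3408, 0.052], [0.5306, 0.1787, 0.052], [0.5465, 0.1, 0.052]]
rail ends [[0.6131, 0.4702, 0.075], [0.4074, 0.4502, 0.075], [0.6474, 0.0755, 0.075], [0.4421, 0.0542, 0.075]]
[[-0.     0.356 -0.935]
 [ 0.    -0.935 -0.356]
 [-1.    -0.    -0.   ]]
```

```bash
cat > p.py <<'E'
from m import *
from scipy.spatial.transform import Rotation as Q
def pose():
    s=manip.state(); r=s["tool_rot"]; M=Q.from_quat([r[1],r[2],r[3],r[0]]).as_matrix()
    return np.array(s["tool_pos"]),np.arctan2(M[1,1],M[0,1]),s
def plan(steps,p=None,a=None):
    """steps: (x,y,z,yaw_deg of tool y) ; prints shift mm/turn rad of each from the start pose, plus rows needed"""
    if p is None: p,a,s=pose(); print("t",round(s["time"],2),"p",p.round(4),"yaw",np.degrees(a).round(1),"w",round(s["gripper_width"],3),"F",s["contact_force"].round(1))
    A=np.array([[0,0,-1],[np.cos(a),np.sin(a),0],[np.sin(a),-np.cos(a),0]])
    lp,ly=p,np.degrees(a)
    for x,y,z,w in steps:
        t=np.array([x,y,z]); d=A@(t-p)*1000; turn=-(np.radians(w)-a)
        turn=(turn+np.pi)%(2*np.pi)-np.pi
        n=max(np.linalg.norm(t-lp)/.0625,abs((w-ly+180)%360-180)/10.7)
        print((x,y,z,w),"->",d.round(1).tolist(),round(turn,3),"rows",round(n,1)); lp,ly=t,w
E
python3 - <<'E'
from p import *
# chest frame helper
plan([(.5435,.1235,.18,-85),(.5435,.1235,.078,-85)])
E
```

```text
t 0.35 p [ 0.2223 -0.5839  0.231 ] yaw -69.2 w 0.998 F [-0.3  0.1  0.6]
(0.5435, 0.1235, 0.18, -85) -> [51.0, -546.9, -551.9] 0.276 rows 12.5
(0.5435, 0.1235, 0.078, -85) -> [153.0, -546.9, -551.9] 0.276 rows 1.6
```

>>> play_rows --pt "50 -547 -552 0.276 -1" --pt "50 -547 -552 0.276 -1" --pt "50 -547 -552 0.276 -1" --pt "50 -547 -552 0.276 -1" --pt "50 -547 -552 0.276 -1" --pt "50 -547 -552 0.276 -1" --pt "50 -547 -552 0.276 -1" --pt "50 -547 -552 0.276 -1"

```text
time: 1.35
tool_pos: [0.4292, -0.1279, 0.1995]
tool_rot: [0.031, 0.707, 0.031, -0.706]
contact_force: [0.4, -1.0, -0.4]
gripper_width: 0.998
```

Run:
```python
from p import *
plan([(.5435,.1235,.18,-85),(.5435,.1235,.078,-85)])
```

```text
t 1.35 p [ 0.4292 -0.1279  0.1995] yaw -85.0 w 0.998 F [ 0.4 -1.  -0.4]
(0.5435, 0.1235, 0.18, -85) -> [19.5, -240.4, -135.8] 0.0 rows 4.4
(0.5435, 0.1235, 0.078, -85) -> [121.5, -240.4, -135.8] 0.0 rows 1.6
```

>>> play_rows --pt "20 -240 -136 0 -1" --pt "20 -240 -136 0 -1" --pt "20 -240 -136 0 -1" --pt "20 -240 -136 0 -1" --pt "20 -240 -136 0 -1" --pt "122 -240 -136 0 -1" --pt "122 -240 -136 0 -1" --pt "122 -240 -136 0 -1"

```text
time: 2.35
tool_pos: [0.5398, 0.1211, 0.0732]
tool_rot: [-0.031, -0.703, -0.031, 0.709]
contact_force: [0.4, 0.6, 0.7]
gripper_width: 1.0
```

>>> play_rows --pt "0 0 0 0 1" --pt "0 0 0 0 1" --pt "0 0 0 0 1" --pt "0 0 0 0 1" --pt "0 8 0 0 1" --pt "0 16 0 0 1" --pt "0 24 0 0 1" --pt "0 24 0 0 1"

```text
time: 3.35
tool_pos: [0.546, 0.0961, 0.0784]
tool_rot: [0.031, 0.707, 0.03, -0.706]
contact_force: [-1.3, -1.2, 6.0]
gripper_width: 0.125
```

>>> play_rows --pt "0 4 0 0 1" --pt "0 8 0 0 1" --pt "0 12 0 0 1" --pt "0 12 0 0 1"

```text
time: 3.85
tool_pos: [0.547, 0.0845, 0.0784]
tool_rot: [0.031, 0.707, 0.031, -0.706]
contact_force: [-1.9, -1.1, 5.2]
gripper_width: 0.125
```

>>> play_rows --pt "0 3 0 0 1" --pt "0 6 0 0 1" --pt "0 6 0 0 1"

```text
time: 4.22
tool_pos: [0.547, 0.0844, 0.0784]
tool_rot: [0.027, 0.707, 0.035, -0.706]
contact_force: [-1.1, 20.9, 5.6]
gripper_width: 0.125
```

>>> play_rows --pt "0 -6 0 0 -1" --pt "0 -6 0 0 -1" --pt "0 -6 0 0 -1" --pt "-60 -6 0 0 -1" --pt "-90 -6 0 0 -1" --pt "-90 -6 0 0 -1"

```text
time: 4.97
tool_pos: [0.5484, 0.0849, 0.1708]
tool_rot: [0.031, 0.709, 0.031, -0.704]
contact_force: [0.4, 0.8, -0.5]
gripper_width: 0.997
```

Run:
```python
from p import *
plan([(.5175,.4065,.167,-85),(.5175,.4065,.083,-85)])
```

```text
t 4.97 p [0.5484 0.0849 0.1708] yaw -85.0 w 0.997 F [ 0.4  0.8 -0.5]
(0.5175, 0.4065, 0.167, -85) -> [3.8, -323.1, 2.8] -0.0 rows 5.2
(0.5175, 0.4065, 0.083, -85) -> [87.8, -323.1, 2.8] -0.0 rows 1.3
```

>>> play_rows --pt "3 -323 3 0 -1" --pt "3 -323 3 0 -1" --pt "3 -323 3 0 -1" --pt "3 -323 3 0 -1" --pt "3 -323 3 0 -1" --pt "3 -323 3 0 -1" --pt "87 -323 3 0 -1" --pt "87 -323 3 0 -1"

```text
time: 5.98
tool_pos: [0.5119, 0.404, 0.074]
tool_rot: [-0.033, -0.703, -0.029, 0.709]
contact_force: [-0.4, -0.7, -1.3]
gripper_width: 1.0
```

>>> play_rows --pt "0 0 0 0 1" --pt "0 0 0 0 1" --pt "0 0 0 0 1" --pt "0 0 0 0 1" --pt "0 10 0 0 1" --pt "0 25 0 0 1" --pt "0 45 0 0 1" --pt "0 65 0 0 1"

```text
time: 6.98
tool_pos: [0.5219, 0.3419, 0.0823]
tool_rot: [0.03, 0.708, 0.032, -0.705]
contact_force: [0.2, 1.7, 6.2]
gripper_width: 0.123
```

>>> play_rows --pt "0 15 0 0 1" --pt "0 30 0 0 1" --pt "0 42 0 0 1" --pt "0 50 0 0 1" --pt "0 55 0 0 1" --pt "0 55 0 0 1"

```text
time: 7.72
tool_pos: [0.5269, 0.2864, 0.0822]
tool_rot: [0.031, 0.708, 0.031, -0.705]
contact_force: [0.6, -1.7, 5.9]
gripper_width: 0.124
```

>>> play_rows --pt "0 0 0 0 -1" --pt "0 0 0 0 -1" --pt "-60 0 0 0 -1" --pt "-120 60 20 -0.3 -1" --pt "-160 120 40 -0.6 -1" --pt "-160 180 60 -0.8 -1" --pt "-160 240 80 -1.0 -1" --pt "-160 330 80 -1.2 -1"

```text
time: 8.72
tool_pos: [0.4759, 0.0287, 0.2382]
tool_rot: [0.33, 0.625, 0.33, -0.625]
contact_force: [0.7, 0.5, -0.2]
gripper_width: 0.999
```

```bash
cat > look.py <<'E'
from p import *
import sys
tag=sys.argv[1]
ft=grab("top");fs=grab("side")
a=ft["img"][160:290,105:290];b=fs["img"][200:370,235:355]
a=cv2.resize(a,(555,390),interpolation=cv2.INTER_CUBIC);b=cv2.resize(b,(240,340),interpolation=cv2.INTER_CUBIC)
o=np.zeros((390,795,3),np.uint8);o[:390,:555]=a;o[:340,555:]=b
cv2.imwrite(f"pics/{tag}.png",cv2.cvtColor(o,cv2.COLOR_RGB2BGR))
def circ(f,y0,y1,nm,side):
    C=cloud(f);c=np.array([.5275,.2625]);t=np.radians(5)
    X=(C[...,:2]-c)@np.array([[np.cos(t),-np.sin(t)],[np.sin(t),np.cos(t)]])
    m=(abs(X[...,0])<.09)&(X[...,1]>y0)&(X[...,1]<y1)&(C[...,2]>.046)&(C[...,2]<.058)
    n,l,s,ce=cv2.connectedComponentsWithStats(m.astype(np.uint8))
    for i in range(1,n):
        if s[i,4]>25:
            v,u=np.where(l==i); q=onz(f,np.c_[u,v],.052)
            (cc,r)=cv2.minEnclosingCircle((q[:,:2]*1000).astype(np.float32)); print(nm,np.round(cc,1),"r",round(r,1),s[i,4], "med z",np.median(C[l==i][:,2]).round(4))
if sys.argv[2]=="L": y=(.048,.19)
else: y=(-.19,-.048)
circ(ft,*y,"top",0);circ(fs,*y,"side",1)
plan([])
E
python3 look.py L1 L
```

```text
top [531.1 345.3] r 26.0 208 med z 0.0518
top [511.  418.8] r 25.4 211 med z 0.052
side [532.1 350.1] r 26.6 225 med z 0.0507
side [510.3 424. ] r 25.7 258 med z 0.0511
t 8.82 p [0.4764 0.0262 0.238 ] yaw -34.9 w 0.999 F [ 0.1  0.1 -0.9]
```

View pics/L1.png

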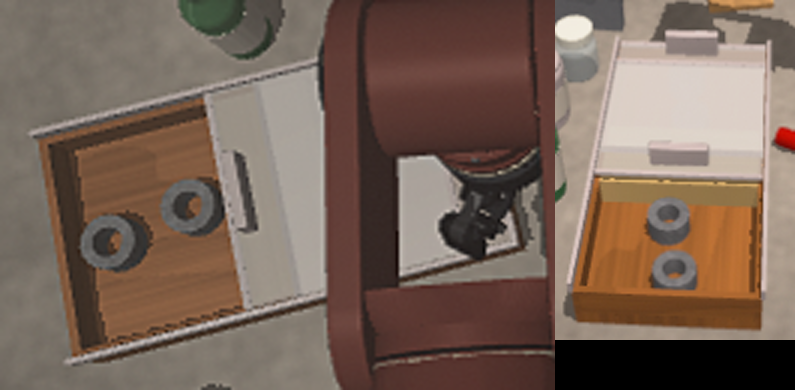

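Run:
```python
from p import *
plan([(.5107,.421,.15,5),(.5107,.421,.027,5)])
```

```text
t 8.82 p [0.4764 0.0262 0.238 ] yaw -34.9 w 0.999 F [ 0.1  0.1 -0.9]
(0.5107, 0.421, 0.15, 5) -> [88.0, -197.8, -343.3] -0.697 rows 6.5
(0.5107, 0.421, 0.027, 5) -> [211.0, -197.8, -343.3] -0.697 rows 2.0
```

>>> play_rows --pt "50 -198 -343 -0.697 -1" --pt "80 -198 -343 -0.697 -1" --pt "108 -198 -343 -0.697 -1" --pt "108 -198 -343 -0.697 -1" --pt "108 -198 -343 -0.697 -1" --pt "108 -198 -343 -0.697 -1" --pt "108 -198 -343 -0.697 -1" --pt "108 -198 -343 -0.697 -1"

```text
time: 9.82
tool_pos: [0.507, 0.427, 0.1274]
tool_rot: [0.523, 0.474, 0.524, -0.477]
contact_force: [0.3, -1.5, -0.4]
gripper_width: 1.001
```

>>> play_rows --pt "40 0 0 0 -1" --pt "75 0 0 0 -1" --pt "94 0 0 0 -1" --pt "102 0 0 0 -1" --pt "102 0 0 0 -1"

```text
time: 10.45
tool_pos: [0.5095, 0.4248, 0.0287]
tool_rot: [0.522, 0.477, 0.522, -0.476]
contact_force: [-0.4, 0.3, -0.4]
gripper_width: 1.0
```

>>> play_rows --pt "0 0 0 0 1" --pt "0 0 0 0 1" --pt "0 0 0 0 1" --pt "0 0 0 0 1"

```text
time: 10.95
tool_pos: [0.5104, 0.4257, 0.0302]
tool_rot: [0.523, 0.478, 0.522, -0.475]
contact_force: [0.6, -0.6, 6.3]
gripper_width: 0.56
```

>>> play_rows --pt "-20 0 0 0 1" --pt "-70 0 0 0 1" --pt "-130 0 0 0 1" --pt "-150 0 0 0 1"

```text
time: 11.45
tool_pos: [0.5111, 0.4262, 0.1848]
tool_rot: [0.523, 0.48, 0.522, -0.473]
contact_force: [0.3, 0.5, -0.3]
gripper_width: 0.561
```

Run:
```python
from p import *
plan([(.5615,-.319,.18,14.5),(.5615,-.319,.09,14.5)])
```

```text
t 11.45 p [0.5111 0.4262 0.1848] yaw 5.3 w 0.561 F [ 0.3  0.5 -0.3]
(0.5615, -0.319, 0.18, 14.5) -> [4.8, -18.2, 746.7] -0.161 rows 12.0
(0.5615, -0.319, 0.09, 14.5) -> [94.8, -18.2, 746.7] -0.161 rows 1.4
```

>>> play_rows --pt "0 0 30 0 1" --pt "0 0 85 0 1" --pt "0 -2 145 0 1" --pt "0 -4 205 0 1" --pt "0 -6 265 0 1" --pt "0 -8 325 0 1" --pt "0 -9 385 0 1" --pt "0 -10 440 0 1"

```text
time: 12.45
tool_pos: [0.5387, -0.0161, 0.1775]
tool_rot: [0.522, 0.476, 0.523, -0.477]
contact_force: [0.5, 0.3, -0.5]
gripper_width: 0.561
```

>>> play_rows --pt "0 -2 60 -0.04 1" --pt "0 -4 120 -0.1 1" --pt "0 -6 180 -0.161 1" --pt "0 -8 240 -0.161 1" --pt "20 -8 290 -0.161 1" --pt "50 -8 307 -0.161 1" --pt "80 -8 307 -0.161 1" --pt "80 -8 307 -0.161 1"

```text
time: 13.45
tool_pos: [0.557, -0.319, 0.0938]
tool_rot: [0.556, 0.433, 0.562, -0.433]
contact_force: [-0.0, -0.6, 0.3]
gripper_width: 0.561
```

Run:
```python
from p import *
ft=grab("top");fs=grab("side")
plan([(.5615,-.319,.09,14.5)])
a=cv2.resize(ft["img"][130:250,310:440],(520,480),interpolation=cv2.INTER_CUBIC);b=cv2.resize(fs["img"][110:220,290:360],(280,440),interpolation=cv2.INTER_CUBIC)
o=np.zeros((480,800,3),np.uint8);o[:,:520]=a;o[:440,520:]=b
cv2.imwrite("pics/P1.png",cv2.cvtColor(o,cv2.COLOR_RGB2BGR))
```

```text
t 13.55 p [ 0.5596 -0.3203  0.0982] yaw 14.5 w 0.563 F [-0.5 -0.5 -0.2]
(0.5615, -0.319, 0.09, 14.5) -> [8.2, 2.2, -0.8] -0.0 rows 0.1
```

View pics/P1.png

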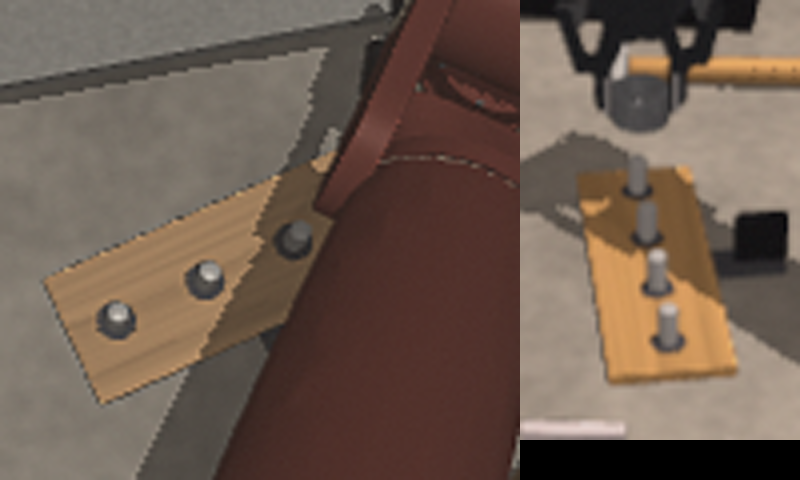

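Run:
```python
from p import *
fs=grab("side");C=cloud(fs)
g=fs["img"].astype(int)
for v in range(126,144): print(v,[(u,g[v,u].mean().astype(int),*(C[v,u]*1000).round().astype(int)) for u in range(308,334,2)])
```

```text
126 [(308, np.int64(28), np.int64(594), np.int64(-302), np.int64(149)), (310, np.int64(28), np.int64(588), np.int64(-307), np.int64(146)), (312, np.int64(90), np.int64(580), np.int64(-301), np.int64(150)), (314, np.int64(185), np.int64(606), np.int64(-506), np.int64(28)), (316, np.int64(143), np.int64(601), np.int64(-523), np.int64(18)), (318, np.int64(139), np.int64(593), np.int64(-518), np.int64(21)), (320, np.int64(146), np.int64(585), np.int64(-521), np.int64(20)), (322, np.int64(146), np.int64(578), np.int64(-521), np.int64(21)), (324, np.int64(149), np.int64(570), np.int64(-523), np.int64(20)), (326, np.int64(99), np.int64(538), np.int64(-330), np.int64(136)), (328, np.int64(28), np.int64(529), np.int64(-312), np.int64(148)), (330, np.int64(28), np.int64(523), np.int64(-314), np.int64(147)), (332, np.int64(104), np.int64(517), np.int64(-320), np.int64(144))]
127 [(308, np.int64(34), np.int64(592), np.int64(-294), np.int64(150)), (310, np.int64(28), np.int64(587), np.int64(-300), np.int64(146)), (312, np.int64(111), np.int64(613), np.int64(-501), np.int64(26)), (314, np.int64(18
[... 13940 characters left out ...]
 np.int64(-434), np.int64(-2)), (314, np.int64(152), np.int64(596), np.int64(-436), np.int64(-3)), (316, np.int64(153), np.int64(589), np.int64(-438), np.int64(-3)), (318, np.int64(139), np.int64(582), np.int64(-440), np.int64(-4)), (320, np.int64(137), np.int64(573), np.int64(-433), np.int64(2)), (322, np.int64(151), np.int64(567), np.int64(-441), np.int64(-3)), (324, np.int64(153), np.int64(560), np.int64(-443), np.int64(-3)), (326, np.int64(149), np.int64(552), np.int64(-441), np.int64(-2)), (328, np.int64(149), np.int64(545), np.int64(-443), np.int64(-3)), (330, np.int64(152), np.int64(538), np.int64(-442), np.int64(-1)), (332, np.int64(151), np.int64(531), np.int64(-449), np.int64(-5))]
```

>>> play_rows --pt "20 1 1 0 1" --pt "38 2 2 0 1" --pt "38 2 2 0 1" --pt "48 2 2 0 1" --pt "55 2 2 0 1" --pt "55 2 2 0 1"

```text
time: 14.35
tool_pos: [0.5617, -0.3218, 0.0423]
tool_rot: [0.559, 0.433, 0.56, -0.433]
contact_force: [-0.4, -0.5, -0.2]
gripper_width: 0.562
```

>>> play_rows --pt "8 0 0 0 1" --pt "15 0 0 0 1" --pt "20 0 0 0 1" --pt "20 0 0 0 1" --pt "20 0 0 0 -1" --pt "20 0 0 0 -1" --pt "20 0 0 0 -1" --pt "20 0 0 0 -1"

```text
time: 15.35
tool_pos: [0.5622, -0.3222, 0.0233]
tool_rot: [0.559, 0.433, 0.559, -0.433]
contact_force: [0.2, -0.3, -0.1]
gripper_width: 1.003
```

>>> play_rows --pt "-20 0 0 0 -1" --pt "-70 0 0 0 -1" --pt "-130 0 0 0 -1" --pt "-140 0 -50 0 -1" --pt "-140 0 -110 0 -1" --pt "-140 0 -170 0 -1" --pt "-140 0 -220 0 -1" --pt "-140 0 -220 0 -1"

```text
time: 16.35
tool_pos: [0.5067, -0.1065, 0.1646]
tool_rot: [0.561, 0.432, 0.559, -0.432]
contact_force: [0.7, -0.5, -0.5]
gripper_width: 1.002
```

```bash
cat > car.py <<'E'
from p import *
def gray(f,nm):
    C=cloud(f); m=(C[...,2]>.034)&(C[...,2]<.07)&(abs(C[...,0]-.535)<.05+.02*0)&(C[...,1]>-.37)&(C[...,1]<-.09)
    n,l,s,ce=cv2.connectedComponentsWithStats(m.astype(np.uint8))
    for i in range(1,n):
        if s[i,4]>8:
            v,u=np.where(l==i); q=onz(f,np.c_[u,v],.042)
            c,r=cv2.minEnclosingCircle((q[:,:2]*1000).astype(np.float32)); print(nm,np.round(c,1),"r",round(r,1),"mean",(C[l==i].mean(0)*1000).round(1),"max z",(C[l==i][:,2].max()*1000).round())
if __name__=="__main__":
    for n in("top","side"): gray(grab(n),n)
E
python3 car.py; python3 look.py L2 L
```

```text
top [ 560.9 -324.4] r 25.3 mean [ 560.8 -324.9   41.3] max z 48.0
top [ 542.8 -257.9] r 9.2 mean [ 542.8 -258.1   43.2] max z 48.0
side [ 563.5 -316.8] r 28.0 mean [ 562.  -320.7   39.4] max z 44.0
side [ 544.8 -253.6] r 10.9 mean [ 544.8 -253.2   42.2] max z 47.0
side [ 527.2 -183.7] r 13.8 mean [ 526.6 -187.2   40.8] max z 48.0
side [ 511.  -120.4] r 15.3 mean [ 510.7 -121.2   42.7] max z 49.0
top [531.3 345.8] r 25.4 204 med z 0.0518
side [532.4 350.2] r 26.6 227 med z 0.0508
t 16.55 p [ 0.5077 -0.11    0.1642] yaw 14.4 w 1.001 F [ 0.3 -0.7 -0.4]
```

Run:
```python
from p import *
plan([(.532,.349,.16,5),(.532,.349,.13,5)])
t=lambda d:np.radians(d)
plan([(.5445,-.2547,.18,14.5),(.5445,-.2547,.1,14.5)],np.array([.532,.349,.18]),t(5))
```

```text
t 16.55 p [ 0.5077 -0.11    0.1642] yaw 14.4 w 1.001 F [ 0.3 -0.7 -0.4]
(0.532, 0.349, 0.16, 5) -> [4.2, 137.9, -438.5] 0.165 rows 7.4
(0.532, 0.349, 0.13, 5) -> [34.2, 137.9, -438.5] 0.165 rows 0.5
(0.5445, -0.2547, 0.18, 14.5) -> [0.0, -40.2, 602.5] -0.166 rows 9.7
(0.5445, -0.2547, 0.1, 14.5) -> [80.0, -40.2, 602.5] -0.166 rows 1.3
```

>>> play_rows --pt "0 138 -438 0.165 -1" --pt "0 138 -438 0.165 -1" --pt "4 138 -438 0.165 -1" --pt "4 138 -438 0.165 -1" --pt "4 138 -438 0.165 -1" --pt "20 138 -438 0.165 -1" --pt "34 138 -438 0.165 -1" --pt "34 138 -438 0.165 -1"

```text
time: 17.55
tool_pos: [0.5317, 0.3514, 0.1279]
tool_rot: [0.521, 0.477, 0.522, -0.478]
contact_force: [0.4, -0.6, -0.3]
gripper_width: 0.998
```

>>> play_rows --pt "0 0 0 0 -1" --pt "0 0 0 0 -1"

```text
time: 17.8
tool_pos: [0.5321, 0.3484, 0.1293]
tool_rot: [0.521, 0.478, 0.521, -0.478]
contact_force: [-0.8, -0.4, 0.4]
gripper_width: 0.999
```

>>> play_rows --pt "40 0 0 0 -1" --pt "75 0 0 0 -1" --pt "93 0 0 0 -1" --pt "100 0 0 0 -1" --pt "100 0 0 0 1" --pt "100 0 0 0 1" --pt "100 0 0 0 1" --pt "100 0 0 0 1"

```text
time: 18.8
tool_pos: [0.5328, 0.3503, 0.0315]
tool_rot: [0.522, 0.479, 0.521, -0.476]
contact_force: [0.5, -0.9, 6.1]
gripper_width: 0.57
```

>>> play_rows --pt "-20 0 0 0 1" --pt "-70 0 0 0 1" --pt "-130 0 0 0 1" --pt "-150 0 0 0 1"

```text
time: 19.3
tool_pos: [0.5333, 0.3507, 0.1857]
tool_rot: [0.523, 0.481, 0.52, -0.475]
contact_force: [0.4, -0.2, 0.7]
gripper_width: 0.566
```

>>> play_rows --pt "0 0 30 0 1" --pt "0 -6 90 0 1" --pt "0 -10 150 0 1" --pt "0 -14 210 0 1" --pt "0 -18 270 0 1" --pt "0 -22 330 0 1" --pt "0 -26 390 0 1" --pt "0 -30 430 0 1"

```text
time: 20.3
tool_pos: [0.5381, -0.0837, 0.1786]
tool_rot: [0.521, 0.478, 0.521, -0.478]
contact_force: [1.0, 0.5, -0.6]
gripper_width: 0.568
```

>>> play_rows --pt "0 -4 60 -0.08 1" --pt "0 -8 120 -0.166 1" --pt "0 -10 172 -0.166 1" --pt "30 -10 172 -0.166 1" --pt "60 -10 172 -0.166 1" --pt "80 -10 172 -0.166 1" --pt "80 -10 172 -0.166 1" --pt "80 -10 172 -0.166 1"

```text
time: 21.3
tool_pos: [0.5448, -0.2538, 0.1003]
tool_rot: [0.56, 0.433, 0.559, -0.433]
contact_force: [-0.2, -0.7, -0.5]
gripper_width: 0.565
```

```bash
cat > rollat.py <<'E'
from p import *
p,a,s=pose();plan([])
f=grab("side");C=cloud(f);D=C-p
m=(abs(D[...,0])<.04)&(abs(D[...,1])<.05)&(D[...,2]>-.025)&(D[...,2]<.025)
g=f["img"].astype(int);m&=(abs(g[...,0]-g[...,2])<25)
P=C[m]; f0=P[P[:,1]>p[1]+.012]; q=f0[(abs(f0[:,0]-p[0])<.01)]
print("front y",np.percentile(q[:,1],[10,50,90]).round(4),"-> centre y",(np.median(q[:,1])-.0245).round(4),"bottom z",np.percentile(P[:,2],[1,3]).round(4))
B=P[P[:,2]<p[2]+.012];B=B[B[:,1]>p[1]];print("x ext",np.percentile(B[:,0],[2,98]).round(4),np.percentile(B[:,0],[2,98]).mean().round(4))
E
python3 rollat.py
```

```text
t 21.3 p [ 0.5448 -0.2538  0.1003] yaw 14.6 w 0.565 F [-0.2 -0.7 -0.5]
front y [-0.2365 -0.2336 -0.2295] -> centre y -0.2581 bottom z [0.0897 0.0921]
x ext [0.5175 0.5715] 0.5445
```

>>> play_rows --pt "20 0 -1 0 1" --pt "40 0 -1 0 1" --pt "42 0 -1 0 1" --pt "50 0 -1 0 1" --pt "57 0 -1 0 1" --pt "57 0 -1 0 1"

```text
time: 22.1
tool_pos: [0.5435, -0.2524, 0.0415]
tool_rot: [0.559, 0.433, 0.56, -0.433]
contact_force: [-0.0, 0.6, -1.2]
gripper_width: 0.564
```

>>> play_rows --pt "8 0 0 0 1" --pt "15 0 0 0 1" --pt "19 0 0 0 1" --pt "19 0 0 0 1" --pt "19 0 0 0 -1" --pt "19 0 0 0 -1" --pt "19 0 0 0 -1" --pt "19 0 0 0 -1"

```text
time: 23.1
tool_pos: [0.544, -0.2528, 0.0233]
tool_rot: [0.559, 0.433, 0.559, -0.433]
contact_force: [0.0, 0.6, 0.3]
gripper_width: 1.003
```

>>> play_rows --pt "-20 0 0 0 -1" --pt "-70 0 0 0 -1" --pt "-120 0 0 0 -1" --pt "-140 0 0 0 1" --pt "-140 0 0 0 1"

```text
time: 23.72
tool_pos: [0.5449, -0.2533, 0.1658]
tool_rot: [0.561, 0.433, 0.558, -0.433]
contact_force: [0.4, -0.1, -0.7]
gripper_width: 0.6
```

Run:
```python
from p import *
plan([(.5307,.2466,.155,5),(.5307,.2466,.085,5)])
```

```text
t 23.73 p [ 0.5449 -0.2533  0.1658] yaw 14.5 w 0.6 F [ 0.4 -0.1 -0.7]
(0.5307, 0.2466, 0.155, 5) -> [10.8, 111.8, -487.5] 0.167 rows 8.0
(0.5307, 0.2466, 0.085, 5) -> [80.8, 111.8, -487.5] 0.167 rows 1.1
```

Now push the upper panel shut (tool z is chest −y at yaw 5°, so −z is +y).

>>> play_rows --pt "0 112 -488 0.167 1" --pt "0 112 -488 0.167 1" --pt "0 112 -488 0.167 1" --pt "0 112 -488 0.167 1" --pt "0 112 -488 0.167 1" --pt "5 112 -488 0.167 1" --pt "10 112 -488 0.167 1" --pt "10 112 -488 0.167 1"

```text
time: 24.72
tool_pos: [0.5279, 0.2483, 0.1502]
tool_rot: [0.521, 0.476, 0.522, -0.479]
contact_force: [0.3, 0.6, 0.3]
gripper_width: -0.005
```

>>> play_rows --pt "0 0 0 0 1" --pt "40 0 0 0 1" --pt "70 0 0 0 1" --pt "70 0 0 0 1"

```text
time: 25.22
tool_pos: [0.5263, 0.2448, 0.0781]
tool_rot: [0.519, 0.475, 0.523, -0.481]
contact_force: [-0.2, 0.5, 0.1]
gripper_width: 0.002
```

>>> play_rows --pt "0 0 -8 0 1" --pt "0 0 -20 0 1" --pt "0 0 -40 0 1" --pt "0 0 -65 0 1" --pt "0 0 -90 0 1" --pt "0 0 -115 0 1" --pt "0 0 -135 0 1" --pt "0 0 -150 0 1"

```text
time: 26.22
tool_pos: [0.5165, 0.3977, 0.0833]
tool_rot: [0.521, 0.478, 0.521, -0.478]
contact_force: [1.0, -0.9, 1.0]
gripper_width: 0.002
```

>>> play_rows --pt "0 0 -5 0 1" --pt "0 0 -10 0 1" --pt "0 0 -14 0 1" --pt "0 0 -14 0 1"

```text
time: 26.72
tool_pos: [0.5155, 0.4102, 0.083]
tool_rot: [0.521, 0.478, 0.521, -0.478]
contact_force: [0.0, 0.5, -0.8]
gripper_width: -0.001
```

>>> play_rows --pt "0 0 -4 0 1" --pt "0 0 -8 0 1" --pt "0 0 -12 0 1" --pt "0 0 -12 0 1"

```text
time: 27.22
tool_pos: [0.5145, 0.4227, 0.0833]
tool_rot: [0.521, 0.478, 0.521, -0.478]
contact_force: [-0.4, 0.1, -0.1]
gripper_width: 0.001
```

>>> play_rows --pt "0 0 -3 0 1" --pt "0 0 -6 0 1" --pt "0 0 -6 0 1"

```text
time: 27.6
tool_pos: [0.5143, 0.426, 0.0833]
tool_rot: [0.522, 0.476, 0.52, -0.479]
contact_force: [-0.3, -8.0, 3.2]
gripper_width: -0.003
```

>>> play_rows --pt "0 0 20 0 1" --pt "-40 0 40 0 1" --pt "-80 0 80 0 1" --pt "-80 0 140 0 1" --pt "-80 0 200 0 1" --pt "-80 0 260 0 1" --pt "-80 0 320 0 1" --pt "-80 0 320 0 1"

```text
time: 28.6
tool_pos: [0.542, 0.1056, 0.1634]
tool_rot: [0.52, 0.48, 0.519, -0.479]
contact_force: [0.1, 0.8, -0.2]
gripper_width: 0.0
```

```bash
python3 - <<'E'
from p import *
plan([(.551,.0396,.16,5),(.551,.0396,.08,5)])
f=grab("side");P=sel(cloud(f),(.092,.112),(.42,.62),(.36,.5));print("upper handle",med(P).round(4),rect(P)[0])
E
python3 car.py
```

```text
t 28.6 p [0.542  0.1056 0.1634] yaw 4.6 w 0.0 F [ 0.1  0.8 -0.2]
(0.551, 0.0396, 0.16, 5) -> [3.4, 3.6, 66.5] -0.007 rows 1.1
(0.551, 0.0396, 0.08, 5) -> [83.4, 3.6, 66.5] -0.007 rows 1.3
upper handle [0.5141 0.4466 0.1002] [0.51489941 0.44473535]
top [ 561.1 -323.9] r 25.2 mean [ 560.7 -324.2   41.2] max z 49.0
top [ 542.3 -253.9] r 25.4 mean [ 542.9 -254.5   41.2] max z 49.0
top [ 525.4 -190.5] r 8.7 mean [ 525.3 -190.2   44. ] max z 50.0
top [ 508.4 -122.8] r 8.6 mean [ 507.7 -122.7   43.9] max z 48.0
side [ 556.8 -315. ] r 26.4 mean [ 555.  -319.5   39.8] max z 47.0
side [ 543.8 -245.4] r 29.2 mean [ 540.3 -251.8   39.4] max z 46.0
side [ 511.3 -122.3] r 13.4 mean [ 510.8 -121.    42.1] max z 49.0
```

>>> play_rows --pt "3 4 67 0 1" --pt "3 4 67 0 1" --pt "3 4 67 0 1" --pt "40 4 67 0 1" --pt "70 4 67 0 1" --pt "82 4 67 0 1" --pt "82 4 67 0 1" --pt "82 4 67 0 1"

```text
time: 29.75
tool_pos: [0.5527, 0.0434, 0.0828]
tool_rot: [0.522, 0.478, 0.521, -0.477]
contact_force: [1.0, 0.0, 0.3]
gripper_width: -0.002
```

>>> play_rows --pt "0 0 -10 0 1" --pt "0 0 -25 0 1" --pt "0 0 -45 0 1" --pt "0 0 -70 0 1" --pt "0 0 -95 0 1" --pt "0 0 -120 0 1" --pt "0 0 -140 0 1" --pt "0 0 -155 0 1"

```text
time: 30.75
tool_pos: [0.5379, 0.1988, 0.0814]
tool_rot: [0.522, 0.478, 0.521, -0.478]
contact_force: [0.7, -1.8, 0.9]
gripper_width: -0.002
```

>>> play_rows --pt "0 0 -10 0 1" --pt "0 0 -18 0 1" --pt "0 0 -25 0 1" --pt "0 0 -25 0 1"

```text
time: 31.25
tool_pos: [0.5358, 0.2226, 0.081]
tool_rot: [0.521, 0.478, 0.521, -0.478]
contact_force: [-0.8, -0.0, -0.4]
gripper_width: 0.001
```

>>> play_rows --pt "0 0 20 0 1" --pt "-40 0 40 0 -1" --pt "-80 0 80 0 -1" --pt "-90 0 140 0 -1" --pt "-90 0 200 0 -1" --pt "-90 0 260 0 -1" --pt "-90 0 300 0 -1" --pt "-90 0 300 0 -1"

```text
time: 32.25
tool_pos: [0.5614, -0.0804, 0.1711]
tool_rot: [0.52, 0.479, 0.52, -0.479]
contact_force: [-0.9, 0.0, -0.6]
gripper_width: 0.999
```

```bash
python3 look.py R1 R
```

```text
top [549.8 110.2] r 25.3 194 med z 0.0516
top [533.4 180.3] r 25.3 197 med z 0.0518
side [551.3 114.5] r 28.2 172 med z 0.0517
side [535.2 178.9] r 24.1 101 med z 0.0522
t 32.35 p [ 0.5614 -0.0775  0.171 ] yaw 4.9 w 1.0 F [ 1.1  0.3 -0.2]
```

View pics/R1.png

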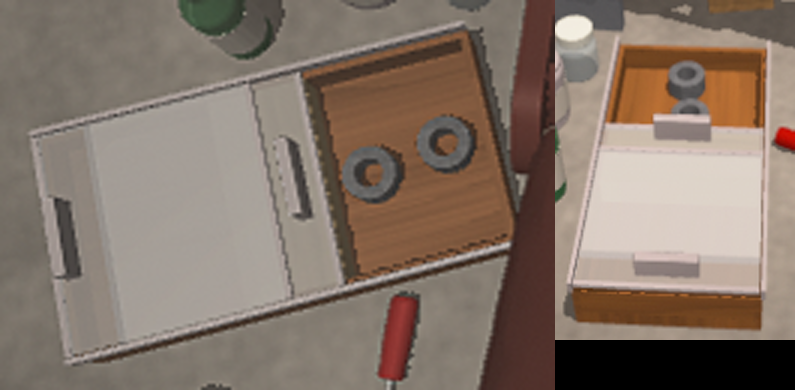

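Run:
```python
from p import *
plan([(.5505,.113,.15,5),(.5505,.113,.13,5)])
t=lambda d:np.radians(d)
plan([(.5262,-.188,.18,14.5),(.5262,-.188,.1,14.5)],np.array([.551,.114,.18]),t(5))
```

```text
t 32.35 p [ 0.5614 -0.0775  0.171 ] yaw 4.9 w 1.0 F [ 1.1  0.3 -0.2]
(0.5505, 0.113, 0.15, 5) -> [21.0, 5.3, -190.7] -0.002 rows 3.1
(0.5505, 0.113, 0.13, 5) -> [41.0, 5.3, -190.7] -0.002 rows 0.3
(0.5262, -0.188, 0.18, 14.5) -> [0.0, -51.0, 298.7] -0.166 rows 4.8
(0.5262, -0.188, 0.1, 14.5) -> [80.0, -51.0, 298.7] -0.166 rows 1.3
```

>>> play_rows --pt "10 2 -50 0 -1" --pt "20 4 -110 0 -1" --pt "20 5 -165 0 -1" --pt "30 5 -191 0 -1" --pt "41 5 -191 0 -1" --pt "41 5 -191 0 -1" --pt "41 5 -191 0 -1"

```text
time: 33.22
tool_pos: [0.5505, 0.1133, 0.1303]
tool_rot: [0.521, 0.478, 0.521, -0.478]
contact_force: [-0.6, -0.5, 0.2]
gripper_width: 1.0
```

>>> play_rows --pt "40 0 0 0 -1" --pt "75 0 0 0 -1" --pt "93 0 0 0 -1" --pt "100 0 0 0 -1" --pt "100 0 0 0 1" --pt "100 0 0 0 1" --pt "100 0 0 0 1" --pt "100 0 0 0 1"

```text
time: 34.22
tool_pos: [0.5522, 0.1142, 0.0324]
tool_rot: [0.522, 0.479, 0.52, -0.477]
contact_force: [0.4, -0.1, 6.0]
gripper_width: 0.561
```

>>> play_rows --pt "-20 0 0 0 1" --pt "-70 0 0 0 1" --pt "-130 0 0 0 1" --pt "-150 0 0 0 1" --pt "-150 0 0 0 1"

```text
time: 34.85
tool_pos: [0.5513, 0.1142, 0.1826]
tool_rot: [0.522, 0.479, 0.52, -0.477]
contact_force: [-1.4, -0.8, -1.0]
gripper_width: 0.562
```

>>> play_rows --pt "0 -10 50 -0.04 1" --pt "0 -20 110 -0.1 1" --pt "0 -30 170 -0.166 1" --pt "0 -40 230 -0.166 1" --pt "0 -51 280 -0.166 1" --pt "30 -51 299 -0.166 1" --pt "70 -51 299 -0.166 1" --pt "80 -51 299 -0.166 1"

```text
time: 35.85
tool_pos: [0.5215, -0.1865, 0.0941]
tool_rot: [0.555, 0.432, 0.563, -0.434]
contact_force: [-0.1, 0.6, -0.6]
gripper_width: 0.566
```

>>> play_rows --pt "0 0 0 0 1" --pt "0 0 0 0 1"

```text
time: 36.1
tool_pos: [0.5264, -0.1883, 0.1016]
tool_rot: [0.56, 0.433, 0.558, -0.433]
contact_force: [0.7, 0.1, -0.5]
gripper_width: 0.568
```

```bash
python3 rollat.py; python3 car.py|grep side
```

```text
t 36.1 p [ 0.5264 -0.1883  0.1016] yaw 14.5 w 0.568 F [ 0.7  0.1 -0.5]
front y [-0.1708 -0.167  -0.163 ] -> centre y -0.1915 bottom z [0.0922 0.0938]
x ext [0.4977 0.5523] 0.525
side [ 558.8 -330. ] r 14.0 mean [ 561.2 -333.4   41.5] max z 48.0
side [ 543.3 -243.7] r 27.4 mean [ 548.9 -237.5   38.9] max z 45.0
side [ 527.5 -186. ] r 11.7 mean [ 526.6 -186.3   41.2] max z 45.0
side [ 509.5 -120.6] r 15.1 mean [ 510.9 -120.5   42.3] max z 49.0
```

>>> play_rows --pt "20 1 -1 0 1" --pt "40 1 -1 0 1" --pt "43 1 -1 0 1" --pt "52 1 -1 0 1" --pt "59 1 -1 0 1" --pt "59 1 -1 0 1"

```text
time: 37.0
tool_pos: [0.5259, -0.1868, 0.0406]
tool_rot: [0.559, 0.433, 0.559, -0.433]
contact_force: [-0.3, 0.6, -1.2]
gripper_width: 0.566
```

Seated; lower, release, rise and return to the roll D.

>>> play_rows --pt "8 0 0 0 1" --pt "15 0 0 0 1" --pt "19 0 0 0 1" --pt "19 0 0 0 1" --pt "19 0 0 0 -1" --pt "19 0 0 0 -1" --pt "19 0 0 0 -1" --pt "19 0 0 0 -1"

```text
time: 38.0
tool_pos: [0.5262, -0.187, 0.0222]
tool_rot: [0.559, 0.433, 0.559, -0.433]
contact_force: [-1.0, 0.3, -0.6]
gripper_width: 0.998
```

>>> play_rows --pt "-20 0 0 0 -1" --pt "-70 0 0 0 -1" --pt "-130 0 0 0 -1" --pt "-150 0 -30 0 -1" --pt "-150 0 -90 0 -1" --pt "-150 0 -90 0 -1"

```text
time: 38.75
tool_pos: [0.5034, -0.0973, 0.1741]
tool_rot: [0.561, 0.432, 0.559, -0.431]
contact_force: [-0.4, -0.2, 0.2]
gripper_width: 0.996
```

```bash
python3 look.py R2 R;python3 car.py
python3 - <<'E'
from p import *
plan([(.5342,.183,.15,5),(.5342,.183,.13,5)])
t=lambda d:np.radians(d)
plan([(.5092,-.1205,.18,14.5),(.5092,-.1205,.1,14.5)],np.array([.5342,.184,.18]),t(5))
E
```

```text
top [533.4 180.6] r 25.2 195 med z 0.0517
side [535.2 178.9] r 24.1 96 med z 0.0521
t 38.85 p [ 0.504  -0.0997  0.1736] yaw 14.6 w 1.004 F [-0.9 -0.6  0.7]
top [ 560.2 -324. ] r 25.6 mean [ 560.8 -324.2   41.1] max z 50.0
top [ 542.7 -253.7] r 25.1 mean [ 543.2 -254.6   41.4] max z 48.0
top [ 529.9 -173. ] r 16.0 mean [ 530.6 -171.6   41.1] max z 46.0
side [ 561.8 -313.2] r 29.7 mean [ 561.4 -319.2   39.4] max z 46.0
side [ 543.9 -245.8] r 28.8 mean [ 544.6 -250.8   39.7] max z 46.0
side [ 524.6 -182.8] r 27.3 mean [ 527.  -186.2   39.2] max z 46.0
side [ 509.8 -122.7] r 13.0 mean [ 510.5 -120.9   42.5] max z 48.0
t 38.95 p [ 0.504  -0.1005  0.1729] yaw 14.4 w 1.0 F [ 0.6 -0.   0.1]
(0.5342, 0.183, 0.15, 5) -> [22.9, 100.0, -267.0] 0.165 rows 4.6
(0.5342, 0.183, 0.13, 5) -> [42.9, 100.0, -267.0] 0.165 rows 0.3
(0.5092, -0.1205, 0.18, 14.5) -> [0.0, -51.4, 301.2] -0.166 rows 4.9
(0.5092, -0.1205, 0.1, 14.5) -> [80.0, -51.4, 301.2] -0.166 rows 1.3
```

>>> play_rows --pt "10 25 -55 0.05 -1" --pt "20 45 -115 0.1 -1" --pt "20 66 -175 0.165 -1" --pt "20 88 -230 0.165 -1" --pt "30 100 -267 0.165 -1" --pt "43 100 -267 0.165 -1" --pt "43 100 -267 0.165 -1" --pt "43 100 -267 0.165 -1"

```text
time: 39.95
tool_pos: [0.5341, 0.1823, 0.1292]
tool_rot: [0.521, 0.478, 0.521, -0.478]
contact_force: [1.3, 0.4, 0.7]
gripper_width: 1.003
```

>>> play_rows --pt "40 0 0 0 -1" --pt "75 0 0 0 -1" --pt "93 0 0 0 -1" --pt "99 0 0 0 -1" --pt "99 0 0 0 1" --pt "99 0 0 0 1" --pt "99 0 0 0 1" --pt "99 0 0 0 1"

```text
time: 40.95
tool_pos: [0.5355, 0.1841, 0.0324]
tool_rot: [0.522, 0.479, 0.521, -0.476]
contact_force: [-0.1, -0.3, 6.4]
gripper_width: 0.562
```

>>> play_rows --pt "-20 0 0 0 1" --pt "-70 0 0 0 1" --pt "-130 0 0 0 1" --pt "-150 0 0 0 1" --pt "-150 0 0 0 1"

```text
time: 41.58
tool_pos: [0.5346, 0.1839, 0.1826]
tool_rot: [0.522, 0.479, 0.521, -0.476]
contact_force: [-0.5, 0.1, -1.9]
gripper_width: 0.561
```

>>> play_rows --pt "0 -10 50 -0.04 1" --pt "0 -20 110 -0.1 1" --pt "0 -30 170 -0.166 1" --pt "0 -40 230 -0.166 1" --pt "0 -51 280 -0.166 1" --pt "30 -51 301 -0.166 1" --pt "70 -51 301 -0.166 1" --pt "80 -51 301 -0.166 1"

```text
time: 42.58
tool_pos: [0.5052, -0.1194, 0.0944]
tool_rot: [0.555, 0.432, 0.563, -0.434]
contact_force: [-1.7, -0.5, -0.3]
gripper_width: 0.56
```

>>> play_rows --pt "0 0 0 0 1" --pt "0 0 0 0 1"

```text
time: 42.82
tool_pos: [0.5102, -0.1206, 0.1015]
tool_rot: [0.56, 0.433, 0.559, -0.432]
contact_force: [0.1, -0.5, -0.7]
gripper_width: 0.56
```

```bash
python3 rollat.py; python3 car.py|grep side
```

```text
t 42.83 p [ 0.5102 -0.1206  0.1015] yaw 14.6 w 0.56 F [ 0.1 -0.5 -0.7]
front y [-0.1048 -0.0981 -0.0951] -> centre y -0.1226 bottom z [0.0903 0.0936]
x ext [0.4868 0.5355] 0.5112
side [ 578.5 -311.9] r 18.4 mean [ 579.6 -315.8   39.4] max z 44.0
side [ 540.2 -259. ] r 17.8 mean [ 541.  -264.    40.5] max z 46.0
side [ 530.3 -169.6] r 24.7 mean [ 534.6 -171.2   38.1] max z 44.0
side [ 509.5 -120.6] r 15.1 mean [ 510.3 -119.6   43. ] max z 51.0
```

>>> play_rows --pt "20 0 1 0 1" --pt "40 0 1 0 1" --pt "43 0 1 0 1" --pt "52 0 1 0 1" --pt "59 0 1 0 1" --pt "59 0 1 0 1"

```text
time: 43.72
tool_pos: [0.5093, -0.1215, 0.0408]
tool_rot: [0.559, 0.433, 0.56, -0.433]
contact_force: [-0.9, -0.5, -1.1]
gripper_width: 0.561
```

>>> play_rows --pt "8 0 0 0 1" --pt "15 0 0 0 1" --pt "19 0 0 0 1" --pt "19 0 0 0 1"

```text
time: 44.22
tool_pos: [0.5097, -0.1217, 0.0225]
tool_rot: [0.559, 0.433, 0.559, -0.433]
contact_force: [-1.4, 0.4, 3.1]
gripper_width: 0.56
```

>>> play_rows --pt "0 0 0 0 -1" --pt "0 0 0 0 -1" --pt "0 0 0 0 -1" --pt "-20 0 0 0 -1" --pt "-70 0 0 0 -1" --pt "-130 0 0 0 -1" --pt "-150 0 0 0 1" --pt "-150 0 0 0 1"

```text
time: 45.22
tool_pos: [0.5106, -0.122, 0.1739]
tool_rot: [0.561, 0.433, 0.558, -0.432]
contact_force: [0.3, -0.1, 0.2]
gripper_width: 0.605
```

Run:
```python
from p import *
plan([(.5253,.2874,.16,5),(.5253,.2874,.086,5)])
```

```text
t 45.23 p [ 0.5106 -0.122   0.1739] yaw 14.5 w 0.605 F [ 0.3 -0.1  0.2]
(0.5253, 0.2874, 0.16, 5) -> [13.9, 117.1, -392.6] 0.167 rows 6.6
(0.5253, 0.2874, 0.086, 5) -> [87.9, 117.1, -392.6] 0.167 rows 1.2
```

>>> play_rows --pt "0 117 -393 0.167 1" --pt "0 117 -393 0.167 1" --pt "0 117 -393 0.167 1" --pt "5 117 -393 0.167 1" --pt "10 117 -393 0.167 1" --pt "14 117 -393 0.167 1" --pt "14 117 -393 0.167 1" --pt "14 117 -393 0.167 1"

```text
time: 46.22
tool_pos: [0.5219, 0.2897, 0.1541]
tool_rot: [0.521, 0.475, 0.523, -0.479]
contact_force: [0.4, 0.9, 0.8]
gripper_width: 0.0
```

>>> play_rows --pt "30 0 0 0 1" --pt "55 0 0 0 1" --pt "70 0 0 0 1" --pt "74 0 0 0 1" --pt "74 0 0 0 1"

```text
time: 46.85
tool_pos: [0.5244, 0.2879, 0.0843]
tool_rot: [0.521, 0.478, 0.521, -0.478]
contact_force: [-0.0, 0.3, -0.4]
gripper_width: 0.0
```

>>> play_rows --pt "0 0 12 0 1" --pt "0 0 28 0 1" --pt "0 0 50 0 1" --pt "0 0 75 0 1" --pt "0 0 100 0 1" --pt "0 0 125 0 1" --pt "0 0 145 0 1" --pt "0 0 160 0 1"

```text
time: 47.85
tool_pos: [0.5383, 0.1274, 0.0845]
tool_rot: [0.521, 0.478, 0.521, -0.478]
contact_force: [0.5, 0.9, 1.1]
gripper_width: -0.001
```

>>> play_rows --pt "0 0 7 0 1" --pt "0 0 14 0 1" --pt "0 0 20 0 1" --pt "0 0 20 0 1"

```text
time: 48.35
tool_pos: [0.5395, 0.1085, 0.0839]
tool_rot: [0.521, 0.478, 0.521, -0.478]
contact_force: [-0.0, -0.3, -0.4]
gripper_width: -0.001
```

>>> play_rows --pt "0 0 4 0 1" --pt "0 0 8 0 1" --pt "0 0 11 0 1" --pt "0 0 11 0 1"

```text
time: 48.85
tool_pos: [0.5402, 0.1009, 0.084]
tool_rot: [0.519, 0.48, 0.523, -0.476]
contact_force: [-0.6, 13.0, -0.5]
gripper_width: 0.002
```

>>> play_rows --pt "0 0 -20 0 1" --pt "-40 0 -20 0 1" --pt "-90 0 -20 0 -1" --pt "-90 0 -20 0 -1"

```text
time: 49.35
tool_pos: [0.5422, 0.1184, 0.18]
tool_rot: [0.524, 0.48, 0.519, -0.475]
contact_force: [0.0, -0.4, -0.2]
gripper_width: 0.421
```

```bash
cat > shelf.py <<'E'
from p import *
def edge(f,nm):
    C=cloud(f);m=((C[...,2]>.07)&(C[...,2]<.09)&(C[...,0]>.6)&(C[...,0]<.9)&(C[...,1]>-.42)&(C[...,1]<.06)).astype(np.uint8)
    m=cv2.morphologyEx(m,cv2.MORPH_OPEN,np.ones((3,3)))
    n,l,s,ce=cv2.connectedComponentsWithStats(m);i=1+np.argmax(s[1:,4])
    P=C[l==i]; v,u=np.where(l==i); q=onz(f,np.c_[u,v],.080)
    print(nm,"n",len(q),"y",q[:,1].min().round(3),q[:,1].max().round(3),"x",q[:,0].min().round(3),q[:,0].max().round(3),rect(q))
    # front edge: min x per y bin
    b=np.arange(q[:,1].min()+.03,q[:,1].max()-.03,.008)
    E=np.array([[q[abs(q[:,1]-y)<.004][:,0].min(),y] for y in b if (abs(q[:,1]-y)<.004).any()])
    k=np.polyfit(E[:,1],E[:,0],1);r=abs(E[:,0]-np.polyval(k,E[:,1]));k=np.polyfit(E[r<.004,1],E[r<.004,0],1)
    print("  front x=%.4f%+.4f y; yaw %.2f deg; n %d/%d"%(k[1],k[0],-np.degrees(np.arctan(k[0])),(r<.004).sum(),len(E)))
for n in("top","side"):
    f=grab(n);edge(f,n);save(f,n+"S.png")
E
python3 shelf.py; python3 car.py
python3 - <<'E'
from p import *
for n in("top","side"):
    f=grab(n);C=cloud(f);P=sel(C,(.045,.06),(.40,.49),(-.3,-.2));print(n,"fin",med(P).round(4),rect(P),len(P))
plan([])
E
```

```text
top n 3923 y -0.386 -0.015 x 0.668 0.814 (array([ 0.74287579, -0.20084669]), (143.0832061767578, 369.3821105957031), 1.0860404968261719)
  front x=0.6695-0.0182 y; yaw 1.04 deg; n 39/39
side n 1788 y -0.383 -0.006 x 0.67 0.811 (array([ 0.74280432, -0.19464627]), (140.37391662597656, 375.7472229003906), 0.8519874811172485)
  front x=0.6706-0.0264 y; yaw 1.51 deg; n 37/40
top [ 560.1 -324.1] r 25.6 mean [ 560.5 -324.3   41. ] max z 50.0
top [ 542.7 -253.9] r 25.1 mean [ 543.3 -254.7   41.2] max z 47.0
top [ 524.8 -189.6] r 25.1 mean [ 525.5 -189.8   41.5] max z 49.0
top [ 508.4 -123. ] r 24.8 mean [ 508.3 -123.1   41.7] max z 49.0
side [ 555.1 -315.2] r 25.8 mean [ 553.6 -319.8   39.7] max z 46.0
side [ 542.5 -248.4] r 27.0 mean [ 538.7 -253.3   39.7] max z 50.0
side [ 534.  -174.5] r 17.1 mean [ 538.9 -175.9   38.7] max z 42.0
side [ 504.3 -116.6] r 30.5 mean [ 500.7 -116.1   40.7] max z 49.0
top fin [ 0.4474 -0.2467  0.0522] (array([ 0.44770053, -0.24689748]), (42.60514831542969, 11.927827835083008), 15.386363983154297) 73
side fin [ 0.4486 -0.242   0.05  ] (array([ 0.44881107, -0.24377739]), (43.63543701171875, 16.329301834106445), 18.426761627197266) 44
t 49.65 p [0.5379 0.1178 0.1722] yaw 5.0 w 0.927 F [-0.2  0.7 -0.4]
```

View pics/topS.png

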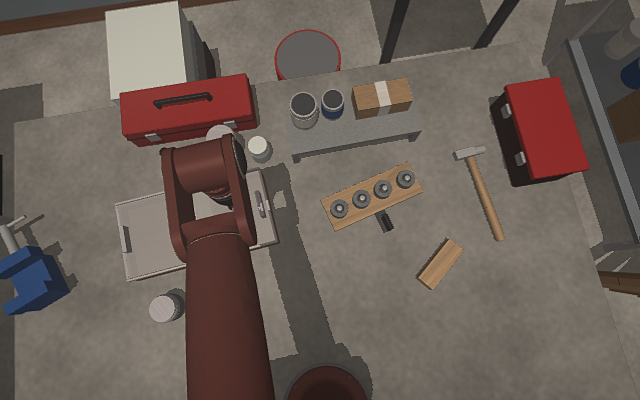

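Run:
```python
from p import *
plan([(.448,-.2455,.15,-75.5),(.448,-.2455,.1,-75.5)])
plan([(.52,-.199,.021,-88.9),(.635,-.199,.021,-88.9)],np.array([.448,-.2455,.021]),np.radians(-75.5))
```

```text
t 49.65 p [0.5379 0.1178 0.1722] yaw 5.0 w 0.927 F [-0.2  0.7 -0.4]
(0.448, -0.2455, 0.15, -75.5) -> [22.2, -121.0, 354.1] 1.405 rows 7.5
(0.448, -0.2455, 0.1, -75.5) -> [72.2, -121.0, 354.1] 1.405 rows 0.8
(0.52, -0.199, 0.021, -88.9) -> [0.0, -27.0, -81.3] 0.234 rows 1.4
(0.635, -0.199, 0.021, -88.9) -> [0.0, 1.8, -192.7] 0.234 rows 1.8
```

>>> play_rows --pt "0 -20 50 0.18 -1" --pt "0 -40 110 0.36 -1" --pt "0 -60 170 0.54 -1" --pt "0 -80 230 0.72 -1" --pt "0 -100 290 0.9 -1" --pt "0 -121 340 1.08 -1" --pt "0 -121 354 1.26 -1" --pt "0 -121 354 1.405 -1"

```text
time: 50.65
tool_pos: [0.4481, -0.2466, 0.1728]
tool_rot: [-0.086, -0.701, -0.087, 0.702]
contact_force: [-1.1, -0.3, 0.1]
gripper_width: 1.0
```

>>> play_rows --pt "0 0 0 0 -1" --pt "0 0 0 0 -1"

```text
time: 50.9
tool_pos: [0.4489, -0.2449, 0.1735]
tool_rot: [-0.09, -0.701, -0.09, 0.702]
contact_force: [-0.2, 0.3, -0.4]
gripper_width: 0.998
```

Run:
```python
from p import *
plan([(.448,-.2455,.1,-75.5),(.448,-.2455,.021,-75.5)])
```

```text
t 50.9 p [ 0.4489 -0.2449  0.1735] yaw -75.4 w 0.998 F [-0.2  0.3 -0.4]
(0.448, -0.2455, 0.1, -75.5) -> [73.5, 0.4, 1.0] 0.002 rows 1.2
(0.448, -0.2455, 0.021, -75.5) -> [152.5, 0.4, 1.0] 0.002 rows 1.3
```

>>> play_rows --pt "50 0 1 0 -1" --pt "95 0 1 0 -1" --pt "125 0 1 0 -1" --pt "142 0 1 0 -1" --pt "150 0 1 0 -1" --pt "150 0 1 0 -1"

```text
time: 51.65
tool_pos: [0.4485, -0.2457, 0.0246]
tool_rot: [0.089, 0.702, 0.089, -0.701]
contact_force: [-0.2, -0.3, 0.1]
gripper_width: 1.004
```

>>> play_rows --pt "0 0 0 0 1" --pt "0 0 0 0 1" --pt "0 0 0 0 1" --pt "0 0 0 0 1" --pt "0 0 0 0 1"

```text
time: 52.28
tool_pos: [0.4485, -0.2461, 0.0247]
tool_rot: [0.089, 0.702, 0.089, -0.701]
contact_force: [-0.3, -0.5, 2.6]
gripper_width: 0.133
```

Gripped. Move slowly, rotating to square.

>>> play_rows --pt "0 -2 -5 0.02 1" --pt "0 -6 -15 0.05 1" --pt "0 -10 -27 0.09 1" --pt "0 -14 -40 0.13 1" --pt "0 -18 -53 0.17 1" --pt "0 -22 -66 0.21 1" --pt "0 -26 -77 0.234 1" --pt "0 -27 -81 0.234 1"

```text
time: 53.28
tool_pos: [0.5196, -0.1996, 0.0247]
tool_rot: [-0.007, -0.706, -0.006, 0.708]
contact_force: [-5.9, -2.3, 7.5]
gripper_width: 0.13
```

>>> play_rows --pt "0 0 0 0 1"

```text
time: 53.4
tool_pos: [0.52, -0.1994, 0.0247]
tool_rot: [-0.007, -0.707, -0.006, 0.707]
contact_force: [-1.9, -0.1, 4.4]
gripper_width: 0.132
```

Run:
```python
from p import *
plan([(.6,-.199,.0247,-88.9),(.635,-.199,.0247,-88.9)])
f=grab("side");C=cloud(f)
hsv=cv2.cvtColor(f["img"],cv2.COLOR_RGB2HSV)
m=((hsv[...,1]>90)&(C[...,2]>.004)&(C[...,2]<.03)&(abs(C[...,0]-.61)<.1)&(abs(C[...,1]+.2)<.16)).astype(np.uint8)
m=cv2.morphologyEx(m,cv2.MORPH_OPEN,np.ones((3,3)))
cs=max(cv2.findContours(m,0,2)[0],key=cv2.contourArea).reshape(-1,2);print(rect(onz(f,cs,.012)))
save(f,"sC.png",(260,90,420,220),4)
```

```text
t 53.4 p [ 0.52   -0.1994  0.0247] yaw -88.9 w 0.132 F [-1.9 -0.1  4.4]
(0.6, -0.199, 0.0247, -88.9) -> [0.0, 1.1, -80.0] -0.001 rows 1.3
(0.635, -0.199, 0.0247, -88.9) -> [0.0, 1.7, -115.0] -0.001 rows 0.6
(array([ 0.60875128, -0.19007724]), (100.97225952148438, 284.3829345703125), 0.7150056958198547)
```

View pics/sC.png

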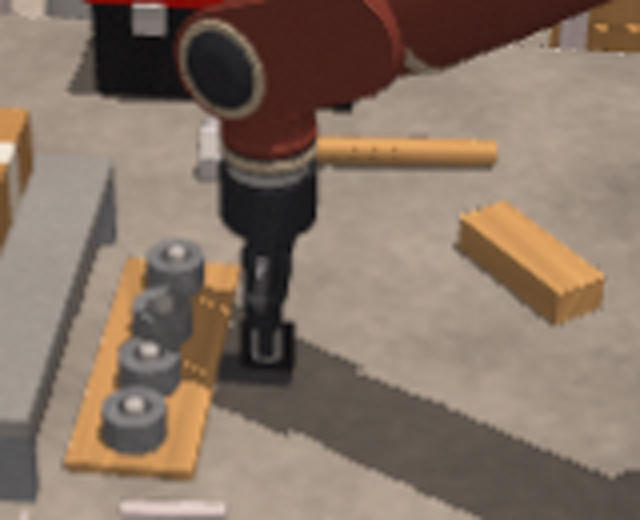

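```bash
python3 - <<'E'
from p import *
f=grab("side");t=grab("top")
a=cv2.resize(f["img"][145:205,275:325],(500,600),interpolation=cv2.INTER_CUBIC)
b=cv2.resize(t["img"][130:200,310:430],(300,175))
cv2.imwrite("pics/z1.png",cv2.cvtColor(a,cv2.COLOR_RGB2BGR))
E
sed -i 's/abs(C\[...,0\]-.535)<.05+.02\*0/abs(C[...,0]-.61)<.06/' car.py; sed -i 's/>-.37)/>-.36)/;s/<-.09)/<-.04)/' car.py; python3 car.py
```

```text
top [ 625.9 -310.1] r 15.2 mean [ 628.2 -311.3   40.7] max z 45.0
top [ 607.4 -161. ] r 25.1 mean [ 609.1 -154.    41.2] max z 47.0
top [607. -93.] r 25.0 mean [607.  -93.1  41.4] max z 48.0
side [ 611.9 -289.9] r 30.4 mean [ 612.  -296.    39.6] max z 48.0
side [ 609.5 -219.5] r 29.0 mean [ 610.2 -224.5   39.2] max z 48.0
side [ 607.7 -153.6] r 27.8 mean [ 608.9 -156.2   39.9] max z 48.0
side [608.7 -85.3] r 27.5 mean [608.8 -88.2  40.8] max z 48.0
```

View pics/z1.png

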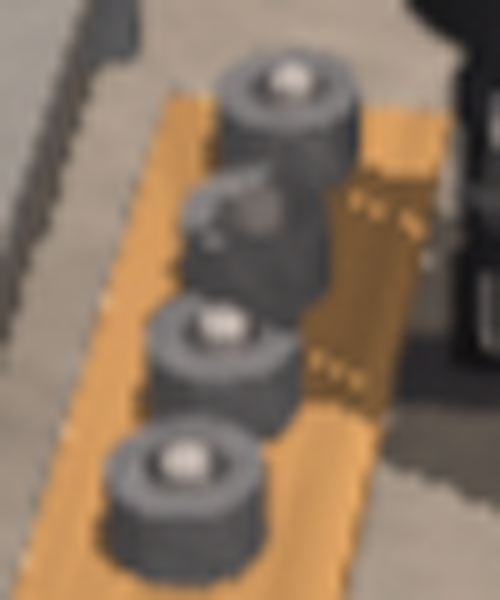

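>>> play_rows --pt "0 0 -6 0 1" --pt "0 0 -18 0 1" --pt "0 0 -32 0 1" --pt "0 0 -48 0 1" --pt "0 0 -64 0 1" --pt "0 0 -80 0 1" --pt "0 0 -92 0 1" --pt "0 0 -100 0 1"

```text
time: 54.65
tool_pos: [0.619, -0.1974, 0.0247]
tool_rot: [-0.007, -0.706, -0.007, 0.708]
contact_force: [-8.7, 0.7, 10.6]
gripper_width: 0.128
```

>>> play_rows --pt "0 0 -3 0 1" --pt "0 0 -6 0 1" --pt "0 0 -9 0 1" --pt "0 0 -9 0 1"

```text
time: 55.15
tool_pos: [0.628, -0.1973, 0.0248]
tool_rot: [-0.007, -0.706, -0.007, 0.708]
contact_force: [-6.1, -0.8, 7.5]
gripper_width: 0.127
```

>>> play_rows --pt "0 0 -3 0 1" --pt "0 0 -5 0 1" --pt "0 0 -5 0 1" --pt "0 0 -5 0 1"

```text
time: 55.65
tool_pos: [0.6329, -0.1972, 0.0248]
tool_rot: [-0.007, -0.706, -0.007, 0.708]
contact_force: [-6.0, 0.6, 7.7]
gripper_width: 0.133
```

```bash
cat > home.py <<'E'
from p import *
plan([])
f=grab("side");C=cloud(f);hsv=cv2.cvtColor(f["img"],cv2.COLOR_RGB2HSV)
P=sel(C,(.04,.062),(.58,.67),(-.28,-.12));print("fin",rect(P) if len(P) else None)
m=(hsv[...,1]>90)&(abs(C[...,2]-.01)<.02)&(C[...,0]>.6)&(C[...,0]<.72)&(C[...,1]>-.36)&(C[...,1]<-.04)
print("wood visible px",m.sum(),C[m].min(0).round(4) if m.any() else None)
save(f,"home_s.png",(225,100,365,225),5); t=grab("top");save(t,"home_t.png",(280,70,440,220),5)
import subprocess;exec(open("shelf.py").read().split("for n in")[0]);edge(t,"top");edge(f,"side")
E
python3 home.py
```

```text
t 55.65 p [ 0.6329 -0.1972  0.0248] yaw -88.9 w 0.133 F [-6.   0.6  7.7]
fin (array([ 0.6303233 , -0.19167854]), (34.88556671142578, 29.633190155029297), 46.42197799682617)
wood visible px 312 [ 0.6705 -0.3338 -0.0032]
top n 1549 y -0.158 -0.015 x 0.669 0.812 (array([ 0.74094995, -0.08732479]), (142.25486755371094, 142.52899169921875), 0.9296091794967651)
  front x=0.6694-0.0148 y; yaw 0.85 deg; n 11/11
side n 1721 y -0.381 -0.004 x 0.67 0.811 (array([ 0.74274445, -0.19245549]), (140.36802673339844, 377.02130126953125), 0.8391875624656677)
  front x=0.6594-0.1082 y; yaw 6.18 deg; n 12/40
```

View pics/home_s.png

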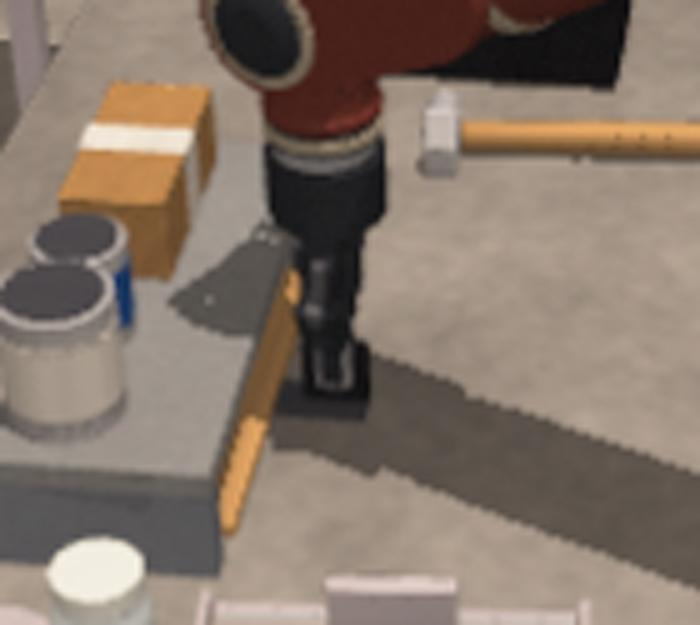

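>>> play_rows --pt "0 0 -2 0 1" --pt "0 0 -4 0 1" --pt "0 0 -4 0 1"

```text
time: 56.12
tool_pos: [0.6368, -0.1971, 0.0248]
tool_rot: [-0.007, -0.706, -0.007, 0.708]
contact_force: [-6.8, -0.1, 7.7]
gripper_width: 0.128
```

>>> play_rows --pt "0 0 -2 0 1" --pt "0 0 -4 0 1" --pt "0 0 -4 0 1"

```text
time: 56.5
tool_pos: [0.6391, -0.1976, 0.0247]
tool_rot: [-0.007, -0.704, -0.007, 0.71]
contact_force: [-13.7, -1.5, 12.0]
gripper_width: 0.127
```

>>> play_rows --pt "0 0 -1 0 1" --pt "0 0 -2 0 1" --pt "0 0 -2 0 1"

```text
time: 56.88
tool_pos: [0.6391, -0.1976, 0.0247]
tool_rot: [-0.007, -0.703, -0.007, 0.712]
contact_force: [-22.0, -1.2, 17.2]
gripper_width: 0.134
```

>>> play_rows --pt "0 0 3 0 1" --pt "0 0 3 0 1" --pt "0 0 3 0 -1" --pt "0 0 3 0 -1" --pt "0 0 3 0 -1" --pt "-20 0 3 0 -1" --pt "-60 0 5 0 -1" --pt "-110 0 20 0 -1"

```text
time: 57.88
tool_pos: [0.6238, -0.197, 0.1359]
tool_rot: [-0.007, -0.707, -0.007, 0.707]
contact_force: [0.3, -0.5, 0.6]
gripper_width: 1.0
```

>>> play_rows --pt "-40 0 60 0 -1" --pt "-80 30 120 0 -1" --pt "-80 60 170 0 -1" --pt "-80 110 190 0 -1" --pt "-80 170 190 0 -1" --pt "-80 230 190 0 -1" --pt "-80 270 190 0 -1" --pt "-80 270 190 0 -1"

```text
time: 58.88
tool_pos: [0.4384, -0.4733, 0.2154]
tool_rot: [0.006, 0.707, 0.005, -0.707]
contact_force: [0.7, -0.6, -0.3]
gripper_width: 1.002
```

```bash
python3 home.py
python3 - <<'E'
from p import *
f=grab("side");C=cloud(f)
for n,y in(("up",(.38,.5)),("lo",(.03,.15))):
    P=sel(C,(.092,.112),(.42,.62),y);print(n,rect(P)[0].round(4))
t=grab("top");C=cloud(t)
for n,y in(("up",(.38,.5)),("lo",(.03,.15))):
    P=sel(C,(.092,.112),(.42,.62),y);print("top",n,rect(P)[0].round(4))
P=sel(C,(.045,.06),(.56,.68),(-.3,-.1));print("fin top",rect(P))
save(t,"final_t.png")
E
```

```text
t 58.88 p [ 0.4384 -0.4733  0.2154] yaw -89.1 w 1.002 F [ 0.7 -0.6 -0.3]
fin (array([ 0.63845544, -0.19361627]), (17.900348663330078, 42.865577697753906), 89.97319793701172)
wood visible px 243 [ 0.6764 -0.3536 -0.0052]
top n 3928 y -0.386 -0.015 x 0.669 0.814 (array([ 0.74285205, -0.20084715]), (143.1307373046875, 369.3821105957031), 1.0860404968261719)
  front x=0.6679-0.0243 y; yaw 1.39 deg; n 39/39
side n 1803 y -0.383 -0.007 x 0.67 0.81 (array([ 0.74245483, -0.19458646]), (139.8098602294922, 375.9150695800781), 0.8237804174423218)
  front x=0.6706-0.0233 y; yaw 1.33 deg; n 40/40
up [0.5149 0.4439]
lo [0.5481 0.0861]
top up [0.5139 0.4417]
top lo [0.5463 0.0848]
fin top (array([ 0.63786926, -0.19682816]), (11.922623634338379, 42.07472229003906), 89.73016357421875)
```

View pics/final_t.png

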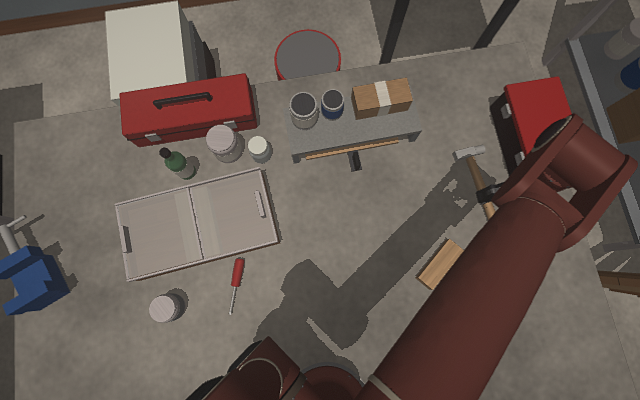

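View pics/home_s.png

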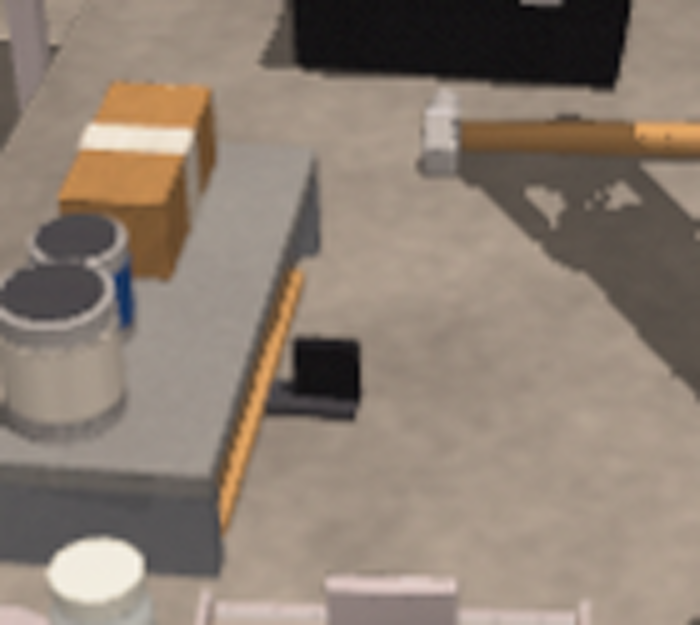

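```bash
python3 -c "
from plant import manip
print(manip.job_done(), manip.state()['time'])"
```

```text
the job is handed in; nothing more can be done
the job is handed in; nothing more can be done
```

All four rolls were present. I moved them out of the chest onto spindles 0–3, shut both panels, and slid the carrier under the shelf by its fin until it met the back panel. I handed the job in about 59 s into the 210 s limit; the hand-in gives no verdict.

What the last checks showed:
- **Carrier:** it stopped against the back at about 22 N, against a baseline of about 6 N while sliding. From the measured fin position its centre is about 56 mm inside the shelf's front edge and about 3 mm to one side. It is square to the shelf within about 0.02 rad.
- **Panels:** both handles measured back at their shut positions, with stop forces of about 8 N (upper) and 13 N (lower) as they closed.
- **Rolls:** just before the carrier went under the shelf, all four showed flat on their spindles, with tops about 41 mm above the bench. The shelf hides them now, so I could not see them again, but nothing in the force readings suggested a strike.
- **Other things on the bench:** they looked unmoved in the final top picture; I did not measure them.

The two cameras disagreed with each other by 2–6 mm, mostly along y. I averaged them or worked relative to one camera.

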